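# Release the locked sample tray of a bench analyser

## Task

The white bench analyser has stopped on a fault with a sample locked inside. Pull its selector rod from fully in to its middle click, which opens the way to the hidden tray latch; then push the rod-like release tool through the round access hole in the sloping console, gently, until the latch trips and the tray springs out a little. Finish with the tray pulled fully out, the tool standing back in its stand, the selector rod still at its middle click, and the two small vials left alone.

Things in the scene. Friction and masses are not known exactly. Their poses are not given: they have to be found in the camera images.
- analyser: Bench analyser: white casing, grey cheeks, 170 deep x 154 wide x 113 mm high, fixed. Origin under its centre at table height; x from front to rear, y to the left seen from the front, z up. Front panel (x = -85 mm) 68 mm high: tray left, selector rod right. Console slopes back at 25 degrees from 68 mm high at x = -65 to 113 mm at x = +31: display left, access hole right.
- hole (a point): Centre of the mouth of the access hole: round, 11 mm wide, in a 21 mm steel bush on the console, 95 mm above the table. Its z axis points out of the hole, 25 degrees from vertical, leaning to the analyser's front; the tool goes in along -z. Bush and console are 7 mm thick. 30 mm in, a shutter moved by the selector rod bars the way unless the rod is within 3 mm of its middle click.
- selector_rod (a joint): How far the rod is pulled out of the front, m: 0 fully in (start), 0.018 middle click, 0.036 fully out. Slides level along the analyser's -x. Springs hold it at each click: about 10 N to leave one; half-way to the next it turns over and is drawn into that one by itself. It may be moved either way any number of times.
- rod_knob (a point): Centre of the rod's black knob, a cylinder 22 mm in diameter, 24 mm long, lying along the analyser's x, 36 mm above the table; with the rod in, its rear end stands 18 mm in front of the front panel. Grasp it from above, fingers to its left and right. Moves with the rod; axes as the analyser's.
- tray (a joint): How far the sample tray is out of the front, m: 0 locked in (start), about 0.028 sprung out by its ejector once the latch has tripped, 0.065 fully out (stop). Slides level along the analyser's -x with little friction (about 1 N) and stays where it is left. While latched it cannot be pulled.
- tray_pull (a point): Centre of the tray's black pull tab, a block 26 mm long (x), 14 mm thick (y), 28 mm high (z) standing out of the tray's front, 38 mm above the table, 72 mm left of the knob's line. Grasp it from above across its 14 mm thickness. Moves with the tray; axes as the analyser's.
- tool_grip (a point): Centre of the release tool's handle: orange and black, square section 20 x 20 mm, 70 mm long (35 mm up and down from this point); x and y axes square to its sides, z up along the tool. The tool stands upright in its stand. 90 g. For the rod below the handle see the release tool.
- release_tool: The whole tool; origin on its axis at the underside of the black collar (26 mm wide) that ends the handle, 42 mm below the handle's centre; z up along the tool. Below the collar a straight steel rod, 6 mm in diameter with a round end: its tip is 95 mm below the collar, 137 mm below the handle's centre.
- latch_way (a point): Point on the hole's axis, 50 mm in from the mouth, axes as the hole's: where the hidden latch lies, give or take. Its screw head is met 45 to 53 mm in from the mouth (unknown, differs each time). It gives against a spring (5 to 12 N) and trips after 4 to 5 mm more, when the tray springs out; a rigid stop follows 3 mm later. It springs back when the tool is withdrawn.
- stand_hole (a point): Centre of the hole in the top plate of the dark steel tool stand (44 mm square, fixed), at the plate's top face, 105 mm above the table. The hole is 14 mm wide, straight down; the tool's rod hangs through it and its collar rests on the plate, handle centre 42 mm above this point.
- bag_sealer: Blue bag sealer to the left of the analyser, fixed, always in the same place: a base 84 mm wide, 344 mm long (away from the robot) and 65 mm high; its arm, 30 mm wide, slants up from the end near the robot (90 mm high) to a black grip at the far end, 280 mm above the table, and does not move. An obstacle only: pass above it or round its near end. Origin under its middle.
- vial_black: Small bottle with black cap, 31 mm in diameter, 62 mm high, standing in front of the analyser; origin under its centre. Leave it alone.
- vial_white: Small bottle with white cap, 26 mm in diameter, 52 mm high, standing nearby; origin under its centre. Leave it alone.

How it is judged:
By the outcome, as a careful person would: the job done as asked, in the order asked, and still so for the second after the job is handed in, with the robot touching nothing.
It also fails if it takes over 72 s, if anything falls off the work surface, if the arm or the gripper's body presses on something with over 40 N, if the wrist force passes 120 N, or if a joint passes its speed limit or range.

## Robot

A 6-joint arm with a two-finger parallel gripper is mounted at the origin on the work surface; the furniture and walls round the work are solid. World frame = base frame: x ahead of the robot, y to its left, z up, the work surface at z = 0. Lengths are in m, angles in rad, forces in N, time in s.
With the tool pointing down it reaches from about 0.3 to 0.775 m from the base axis. Payload 14.6 kg.
Tool frame: the origin (TCP) lies on the centre line of the jaws, within the pads' length; the fingertips stand 19 mm ahead of it and the grasp point (between the pads) is the TCP; y points along the fingers, x is the direction in which the jaws open and shut, and the axes are right-handed (so a half turn about y gives the same grasp; the last joint's range is limited). The gripper opens to 94 mm and grips with 3 to 60 N. Pads are 16 mm wide; open, the fingers measure 119 mm over their backs; the gripper's body (75 mm by 177 mm) begins 78 mm behind the grasp point.
Start: joints at [-1.365, 0.3, 1.521, -0, 1.321, -0.067], TCP at [0.148, -0.53, 0.224] pointing down, gripper open.
Joint ranges: [-3.03, 3.03], [-0.79, 2.21], [0.23, 2.52], [-1.04, 4.18], [0, 3.07], [-2.55, 2.55]. Speed limits (rad/s): [2.22, 2.22, 2.57, 3.14, 3.14, 3.14].

## Interface

Orientations are given as [roll, pitch, yaw] about the fixed x, y, z axes, in that order (R = Rz(yaw) Ry(pitch) Rx(roll)).
In Python, from station import ctrl, optics gives the robot as it stands.
- The arm moves only by the tool jog_arm, never from a script. Its argument "targets" is a list of rows, each a list of 3 entries, a list of its own where there are three numbers: the finger opening in cm, from 0 to 9.4, then the shift along the tool's x, y, z in cm, then the turn about the tool's y in rad. A call has 1 to 10 rows; each row is the pose to reach, as a shift and turn from the pose commanded when the call began, along the tool's axes at that moment; what a row does not reach only later rows make up. A row lasts 1/10 s, in which the tool goes at most 50 mm and 8.59 degrees, less where a joint would pass 70% of its speed; a pose out of reach is approached as far as the arm can. A call with a gripper value outside its range is refused whole. The fingers move at their own pace and stop on an object; "grip_force" is the grip in N (left out, the last holds). Time passes only in rows, so rows that repeat a pose let the fingers close. It gives the time, the measured TCP pose, the force and the opening at its end, in the units of the state.
- ctrl.get_obs(): the state, without advancing time (a new reading comes with each control period).
- optics.camera(name): name is "scene" or "top"; returns a dict with "img" (420x560x3 uint8, red, green, blue), "range_z" (420x560 float32, m along the optical axis (not along the pixel's ray), 0 where there is no reading), "camera_matrix" (3x3 intrinsics, pixels), "world_to_cam" (4x4, takes a point from world to camera coordinates). Camera axes: x right, y up, looking along -z (the intrinsics and any distortion apply to the point x, -y, -z); pixel columns grow to the right and rows downward; lengths in m; the calibration is good to about 2 mm. A picture is of the moment at which its call begins.
- ctrl.hand_in(): hands the job in, once; it reports no verdict.
The state is a dict: "time_s": time; "qpos": joint angles; "joint_vel": joint speeds; "tau": joint torques, N m; "ee_pos": TCP position; "eef_rot": TCP orientation; "force": force on the tool from outside, world axes, zero at the start; "moment": the same for the moment, N m; "grip_width": finger opening in m.
Only numpy, scipy, OpenCV 4.12 (cv2) and the standard library are available. Lean on these libraries where they do the work, as an engineer would, in place of code of your own. Each camera call takes 0.05 s, during which the arm holds its last target. There are 200 camera calls.

## Working session

There is one attempt and no reset: what is moved stays moved. The work goes in short steps, Python scripts to look and compute and a tool call to move; the robot and the scene stay as the last step left them, time stands still between calls to the robot, and variables do not carry over. Pictures are saved under pics/ and viewed, about 8 in all and at most 12, crops included, and the job is handed in when it is done.

Besides the shell and the picture viewer there is one more tool, called after ">>>" in YAML: its name, and indented under it one key for each argument. jog_arm: Moves the arm, as the interface text tells. Its arguments: {"type":"object","properties":{"targets":{"type":"array","items":{"type":"array"}},"grip_force":{"type":"number"}},"required":["targets"]}

```bash
ls; mkdir -p pics
python3 - <<'E'
from station import ctrl, optics
import cv2,numpy as np
o=ctrl.get_obs(); print({k:np.round(v,4) for k,v in o.items()})
for n in("scene","top"):
    c=optics.camera(n); cv2.imwrite(f"pics/{n}0.png",c["img"][:,:,::-1]); np.savez(f"{n}0.npz",**c)
    print(n,c["camera_matrix"].round(2).tolist(),c["world_to_cam"].round(4).tolist(),(c["range_z"]>0).mean(), c.keys())
E
```

```text
pics
{'time_s': np.float64(0.0), 'qpos': array([-1.3646,  0.3004,  1.5216, -0.    ,  1.3207, -0.0666]), 'joint_vel': array([ 0.0012,  0.0003,  0.0006, -0.0003,  0.0006,  0.0009]), 'tau': array([-7.00000e-04, -5.31809e+01, -3.52738e+01,  7.09000e-02,
        2.44000e-02, -0.00000e+00]), 'ee_pos': array([ 0.1481, -0.5294,  0.2239]), 'eef_rot': array([-1.5707e+00,  1.1000e-03, -1.2980e+00]), 'force': array([ 0.1025, -0.1931,  0.3055]), 'moment': array([-0.0044,  0.0033,  0.0093]), 'grip_width': np.float64(0.0938)}
scene [[426.66, 0.0, 280.34], [0.0, 426.66, 215.44], [0.0, 0.0, 1.0]] [[0.8418, -0.5396, -0.0152, -0.4822], [0.354, 0.5305, 0.7702, -0.1667], [-0.4075, -0.6537, 0.6376, -0.9132], [0.0, 0.0, 0.0, 1.0]] 0.9958843537414966 dict_keys(['img', 'range_z', 'camera_matrix', 'world_to_cam'])
top [[485.2, 0.0, 290.73], [0.0, 485.2, 207.51], [0.0, 0.0, 1.0]] [[0.025, -0.9993, -0.0289, -0.1239], [0.9895, 0.0206, 0.1427, -0.4801], [-0.142, -0.0322, 0.9893, -1.155], [0.0, 0.0, 0.0, 1.0]] 0.9960374149659864 dict_keys(['img', 'range_z', 'camera_matrix', 'world_to_cam'])
```

View pics/scene0.png

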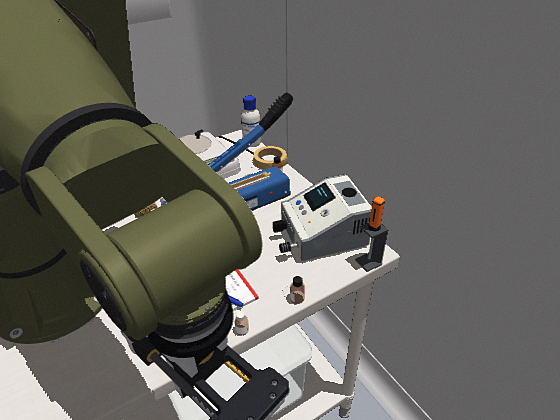

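View pics/top0.png

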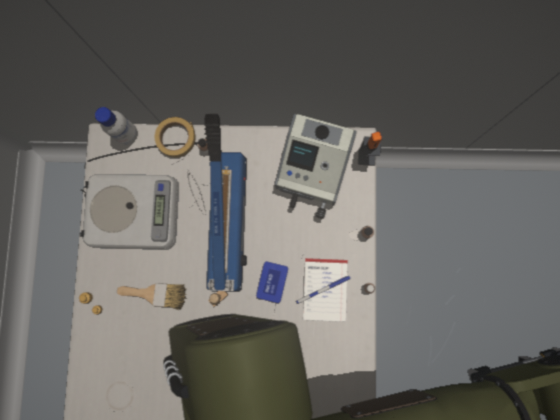

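The top view shows the analyser at about (318,160), knobs at (293,203) and (321,212), the stand and tool at (370,145), and vials at (365,233) and (369,288). I'll enlarge both views.

```bash
cat > h.py <<'E'
import numpy as np,cv2
def load(n): return dict(np.load(n))
def inv(c): return np.linalg.inv(c["world_to_cam"])
def cloud(c):
    K=c["camera_matrix"];z=c["range_z"].astype(float)
    v,u=np.mgrid[:z.shape[0],:z.shape[1]]
    p=np.stack([(u-K[0,2])/K[0,0]*z,-(v-K[1,2])/K[1,1]*z,-z,np.ones_like(z)],-1)
    return (p@inv(c).T)[...,:3]
def ray(c,u,v,h):
    K=c["camera_matrix"];T=inv(c)
    d=T[:3,:3]@np.array([(u-K[0,2])/K[0,0],-(v-K[1,2])/K[1,1],-1]);o=T[:3,3]
    return o+d*(h-o[2])/d[2]
def proj(c,P):
    P=np.atleast_2d(P);q=P@c["world_to_cam"][:3,:3].T+c["world_to_cam"][:3,3];K=c["camera_matrix"]
    return np.stack([K[0,2]-K[0,0]*q[:,0]/q[:,2],K[1,2]+K[1,1]*q[:,1]/q[:,2]],1)
def crop(img,u0,u1,v0,v1,s,f):
    im=cv2.resize(img[v0:v1,u0:u1,::-1],None,fx=s,fy=s,interpolation=cv2.INTER_CUBIC).copy()
    for u in range(-(-u0//10)*10,u1,10):
        cv2.line(im,((u-u0)*s,0),((u-u0)*s,5),(0,0,255),1)
        if u%20==0: cv2.putText(im,str(u),((u-u0)*s,15),0,.4,(0,0,255),1)
    for v in range(-(-v0//10)*10,v1,10):
        cv2.line(im,(0,(v-v0)*s),(5,(v-v0)*s),(0,0,255),1)
        if v%20==0: cv2.putText(im,str(v),(6,(v-v0)*s+4),0,.4,(0,0,255),1)
    cv2.imwrite(f,im)
E
python3 - <<'E'
from h import *
t=load("top0.npz");s=load("scene0.npz")
crop(t["img"],265,390,110,245,4,"pics/tc.png"); crop(s["img"],265,395,170,305,4,"pics/sc.png")
for n,c in(("t",t),("s",s)):
    P=cloud(c); hsv=cv2.cvtColor(c["img"],cv2.COLOR_RGB2HSV)
    m=cv2.inRange(hsv,(3,150,120),(18,255,255))>0
    m&=(P[...,0]>.4)&(P[...,2]>.06)
    print(n,"orange",m.sum(),P[m].mean(0).round(4),np.percentile(P[m],[2,98],axis=0).round(4).tolist())
P=cloud(t)
for v in range(116,216,6): print(v,(P[v,276:384:6]*1000).round(0).astype(int).tolist())
E
```

```text
t orange 66 [ 0.6221 -0.2994  0.1808] [[0.6137, -0.3083, 0.1776], [0.6319, -0.2904, 0.1839]]
s orange 299 [ 0.5905 -0.2278  0.1346] [[0.466, -0.3096, 0.0695], [0.6265, 0.0512, 0.1817]]
116 [[842, -44, -341], [842, -64, -340], [842, -84, -340], [689, -118, 110], [689, -132, 112], [844, -144, -341], [842, -163, -334], [844, -183, -340], [844, -203, -338], [841, -222, -328], [842, -242, -331], [843, -262, -333], [841, -281, -328], [840, -301, -325], [843, -321, -330], [840, -339, -322], [838, -358, -316], [843, -379, -327]]
122 [[846, -40, -415], [844, -61, -408], [841, -82, -400], [673, -118, 114], [674, -132, 113], [674, -146, 112], [674, -160, 114], [674, -174, 115], [675, -188, 113], [843, -226, -398], [842, -246, -394], [844, -267, -397], [844, -287, -399], [842, -307, -391], [842, -327, -390], [843, -348, -393], [842, -368, -386], [844, -389, -392]]
128 [[693, -69, 1], [695, -84, -3], [694, -100, 0], [658, -119, 116], [659, -132, 112], [660, -146, 111], [659, -160, 116], [659, -174, 116], [659, -188, 118], [660, -202, 112], [658, -216, 120], [660, -230, 114], [661, -244, 112], [69
[... 3725 characters left out ...]
9, -255, 1], [509, -270, 4], [510, -285, 3], [510, -300, 2], [510, -315, 4], [642, -450, -804]]
206 [[491, -74, -3], [491, -90, -1], [491, -105, 1], [484, -121, 49], [491, -135, 3], [492, -150, -2], [492, -165, 1], [493, -180, 0], [493, -195, 2], [493, -210, 2], [494, -225, 1], [493, -240, 4], [495, -256, -5], [495, -270, 0], [495, -285, -1], [495, -300, 3], [496, -315, -1], [616, -449, -797]]
212 [[476, -75, -2], [476, -90, -2], [476, -105, 1], [477, -120, -2], [476, -135, 1], [477, -150, -1], [477, -165, 3], [471, -179, 45], [471, -194, 48], [478, -211, -2], [479, -226, -2], [479, -240, 1], [479, -256, 0], [480, -271, -4], [480, -285, 1], [480, -300, 2], [481, -316, -3], [591, -449, -802]]
```

View pics/tc.png

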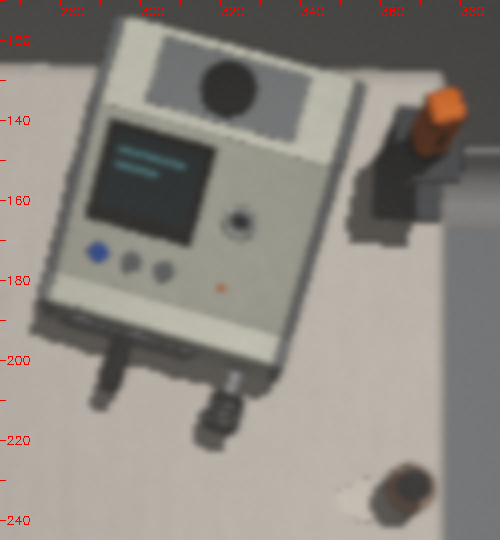

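View pics/sc.png

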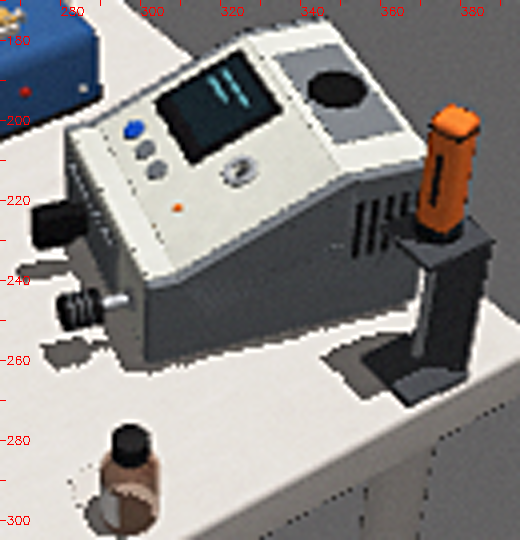

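```bash
cat > m.py <<'E'
from h import *
from scipy.optimize import least_squares
t=load("top0.npz");s=load("scene0.npz")
def tri(a,b):
    f=lambda X:np.r_[proj(t,X)[0]-a,proj(s,X)[0]-b]
    r=least_squares(f,[.55,-.2,.1]);return r.x.round(4),r.fun.round(2)
def rc(x,y,z): return np.array([x,y,z])
obs=[(t,(275,185),(-85,77,68)),(t,(334.5,201),(-85,-77,68)),(t,(295.3,114.5),(85,77,113)),(t,(355.7,131),(85,-77,113)),
(s,(281.5,202),(-85,77,68)),(s,(301.5,240.5),(-85,-77,68))]
for set_ in (obs[:4],obs[4:],obs):
    def f(p):
        R=np.array([[np.cos(p[2]),-np.sin(p[2])],[np.sin(p[2]),np.cos(p[2])]]);o=[]
        for c,uv,q in set_:
            q=np.array(q)/1e3;w=np.r_[R@q[:2]+p[:2],q[2]];o+=list(proj(c,w)[0]-uv)
        return np.array(o)
    r=least_squares(f,[.58,-.16,-.2]);print(r.x.round(4),r.fun.round(1))
x,y,a=r.x
def loc(P): d=np.array(P[:2])-[x,y];return (1e3*np.array([d@[np.cos(a),np.sin(a)],d@[-np.sin(a),np.cos(a)]])).round(1)
print("hole t",ray(t,325,165.5,.095).round(4),"s",ray(s,325,212.7,.095).round(4),tri((325,165.5),(325,212.7)))
print("hole loc",loc(ray(t,325,165.5,.095)),loc(ray(s,325,212.7,.095)))
print("tool top t",ray(t,376.75,135.75,.182).round(4),"s",ray(s,378.6,197.3,.182).round(4),tri((376.75,135.75),(378.6,197.3)))
for n,c in(("t",t),("s",s)):
    P=cloud(c);b=(abs(P[...,0]-.62)<.06)&(abs(P[...,1]+.3)<.05)
    for lo,hi in((.172,.19),(.098,.112)):
        m=b&(P[...,2]>lo)&(P[...,2]<hi)
        Q=P[m][:,:2]*1e3;R=cv2.minAreaRect(Q.astype(np.float32));print(n,lo,m.sum(),np.round(R[0],1),np.round(R[1],1),round(R[2],1))
    for nm,ctr in (("knob",(-115,-36)),("pull",(-100,36))):
        R=np.array([[np.cos(a),-np.sin(a)],[np.sin(a),np.cos(a)]])
        L=(P[...,:2]-[x,y])@R*1e3
        m=(abs(L[...,0]-ctr[0]-0)<22)&(abs(L[...,1]-ctr[1])<25)&(P[...,2]>.03)&(P[...,2]<.06)&(L[...,0]<-90)&(c["img"].max(2)<90)
        print(n,nm,m.sum(),L[m].mean(0).round(1) if m.any() else 0,np.percentile(L[m],[3,97],axis=0).round(1).tolist())
E
python3 m.py
```

```text
[ 0.5932 -0.1687 -0.2663] [-1.2 -0.1  1.3  1.9 -1.6 -1.6  1.5 -0.4]
[ 0.5921 -0.1677 -0.2774] [-0.3 -1.5  0.3  1.2]
[ 0.5928 -0.1683 -0.2705] [-1.5 -0.1  0.9  2.2 -1.6 -1.5  1.4 -0.  -0.1 -1.3  1.   1.4]
hole t [ 0.5749 -0.1927  0.095 ] s [ 0.5703 -0.1927  0.095 ] (array([ 0.5734, -0.1918,  0.0935]), array([-0.44,  0.76,  0.82, -0.18]))
hole loc [-10.7 -28.3] [-15.1 -29.5]
tool top t [ 0.6227 -0.3006  0.182 ] s [ 0.621  -0.2957  0.182 ] (array([ 0.6199, -0.299 ,  0.1851]), array([-0.56,  0.83,  0.89, -0.22]))
t 0.172 87 [ 622.1 -299.4] [20.6 20.5] 12.9
t 0.098 232 [ 624.5 -282. ] [83.8 44.6] 67.1
t knob 74 [-114.9  -48.7] [[-124.8, -57.3], [-102.8, -40.0]]
t pull 72 [-105.6   22.5] [[-119.9, 16.3], [-91.1, 29.0]]
s 0.172 90 [ 618.7 -298.7] [21.2 19.7] 18.0
s 0.098 314 [ 621.  -283.9] [74.9 48.4] 82.0
s knob 90 [-117.9  -54. ] [[-128.7, -59.8], [-105.5, -43.6]]
s pull 140 [-104.2   22.4] [[-120.5, 14.5], [-90.2, 56.5]]
```

```bash
cat > g.py <<'E'
import sys,numpy as np
from station import ctrl
from scipy.spatial.transform import Rotation as R
# args: x y z yaw per waypoint -> shift (cm, tool axes) and turn from the measured pose
o=ctrl.get_obs(); p=np.array(o["ee_pos"]);r=R.from_euler("xyz",o["eef_rot"])
print("t",round(float(o["time_s"]),2),"p",p.round(4),"rot",np.round(o["eef_rot"],4),"F",np.round(o["force"],1),"M",np.round(o["moment"],2),"w",round(float(o["grip_width"]),4))
for a in sys.argv[1:]:
    x,y,z,w=map(float,a.split(","))
    d=r.inv().apply(np.array([x,y,z])-p)*100
    q=(r.inv()*R.from_euler("xyz",[-np.pi/2,0,w])).as_rotvec()
    print(a,"->",d.round(2),"turn",q.round(3))
E
python3 g.py .469,-.1845,.15,-1.84 .469,-.1845,.036,-1.84
```

```text
t 0.1 p [ 0.1481 -0.5294  0.224 ] rot [-1.5707e+00  1.0000e-03 -1.2980e+00] F [-0.3  0.2  0.1] M [-0.03 -0.01 -0.02] w 0.0938
.469,-.1845,.15,-1.84 -> [-24.57   7.42  40.19] turn [ 0.     0.542 -0.001]
.469,-.1845,.036,-1.84 -> [-24.56  18.82  40.19] turn [ 0.     0.542 -0.001]
```

>>> jog_arm:
  targets:
    - [5,[-24.6,7.4,40.2],0.54]
    - [5,[-24.6,7.4,40.2],0.54]
    - [5,[-24.6,7.4,40.2],0.54]
    - [5,[-24.6,7.4,40.2],0.54]
    - [5,[-24.6,7.4,40.2],0.54]
    - [5,[-24.6,7.4,40.2],0.54]
    - [5,[-24.6,7.4,40.2],0.54]
    - [5,[-24.6,7.4,40.2],0.54]
    - [5,[-24.6,7.4,40.2],0.54]
    - [5,[-24.6,7.4,40.2],0.54]

```text
time_s: 1.1
ee_pos: [0.4703, -0.182, 0.1498]
eef_rot: [-1.571, 0.0, -1.837]
force: [-0.1, -0.5, 0.7]
grip_width: 0.05
```

>>> jog_arm:
  targets:
    - [5,[0,0,0],0]
    - [5,[0,0,0],0]
    - [5,[0,0,0],0]

```text
time_s: 1.4
ee_pos: [0.4686, -0.1851, 0.1505]
eef_rot: [-1.571, -0.0, -1.839]
force: [0.1, -0.8, -0.2]
grip_width: 0.0502
```

```bash
python3 g.py .469,-.1845,.036,-1.841
python3 - <<'E'
from h import *
from station import optics
for n in("scene","top"):
    c=optics.camera(n); np.savez(f"{n}1.npz",**c)
t=load("top1.npz");s=load("scene1.npz")
a=cv2.resize(t["img"][100:340,250:400],None,fx=2.6,fy=2.5)[:,:,::-1];b=cv2.resize(s["img"][170:310,240:400],None,fx=2.5,fy=2.5)[:,:,::-1]
im=np.zeros((600,790,3),np.uint8);im[:a.shape[0],:390]=a[:600];im[:b.shape[0],390:790]=b;cv2.imwrite("pics/p1.png",im)
E
```

```text
t 1.4 p [ 0.4686 -0.1851  0.1505] rot [-1.5709e+00 -1.0000e-04 -1.8388e+00] F [ 0.1 -0.8 -0.2] M [ 0.04  0.02 -0.  ] w 0.0502
.469,-.1845,.036,-1.841 -> [-0.07 11.45  0.03] turn [0.    0.002 0.   ]
```

View pics/p1.png

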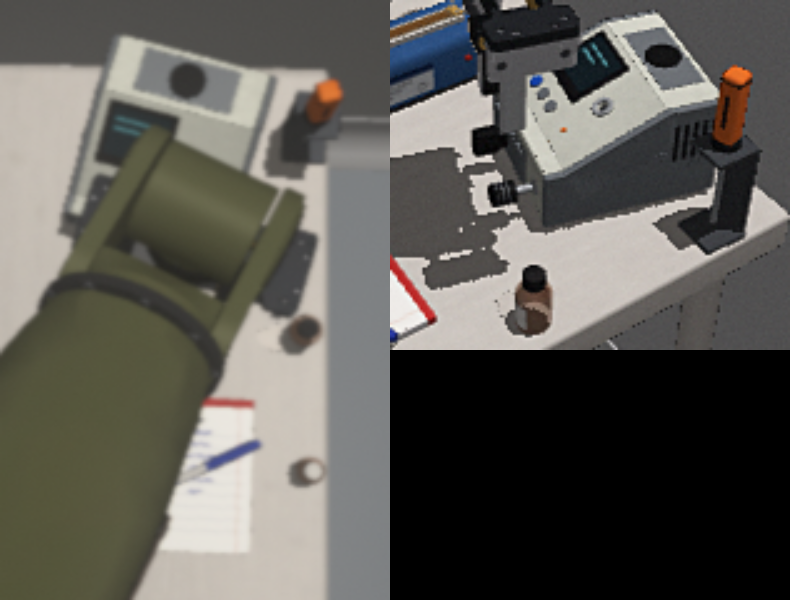

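The gripper is above the knob with its long side across the analyser. The left finger is at about (510,90) in the scene crop, and nothing is in its way. Next I'll lower it and grasp.

>>> jog_arm:
  targets:
    - [5,[0,3,0],0]
    - [5,[0,6,0],0]
    - [5,[0,8,0],0]
    - [5,[0,9.5,0],0]
    - [5,[0,10.5,0],0]
    - [5,[0,11.4,0],0]
    - [5,[0,11.4,0],0]

```text
time_s: 2.2
ee_pos: [0.4686, -0.1846, 0.0358]
eef_rot: [-1.572, 0.0, -1.839]
force: [0.1, -0.3, -0.1]
grip_width: 0.0498
```

>>> jog_arm:
  targets:
    - [2,[0,0,0],0]
    - [2,[0,0,0],0]
    - [2,[0,0,0],0]
    - [2,[0,0,0],0]
    - [2,[0,0,0],0]
    - [2,[0,0,0],0]
  grip_force: 20

```text
time_s: 2.8
ee_pos: [0.469, -0.1852, 0.0368]
eef_rot: [-1.57, -0.001, -1.838]
force: [-3.8, -6.3, 1.7]
grip_width: 0.0212
```

>>> jog_arm:
  targets:
    - [2,[0.1,0,0],0]
    - [2,[0.1,0,-0.3],0]
    - [2,[0.1,0,-0.6],0]
    - [2,[0.1,0,-0.9],0]
    - [2,[0.1,0,-1.2],0]
    - [2,[0.1,0,-1.5],0]
    - [2,[0.1,0,-1.8],0]
    - [2,[0.1,0,-1.8],0]
    - [2,[0.1,0,-1.8],0]
  grip_force: 40

```text
time_s: 3.7
ee_pos: [0.4515, -0.1806, 0.0367]
eef_rot: [-1.571, 0.0, -1.838]
force: [-0.1, 3.4, 6.5]
grip_width: 0.0213
```

```bash
python3 g.py .4517,-.1797,.15,-1.84
```

```text
t 3.7 p [ 0.4515 -0.1806  0.0367] rot [-1.5707e+00  1.0000e-04 -1.8380e+00] F [-0.1  3.4  6.5] M [ 0.65 -0.09 -0.04] w 0.0213
.4517,-.1797,.15,-1.84 -> [ -0.09 -11.33   0.  ] turn [-0.     0.002 -0.   ]
```

>>> jog_arm:
  targets:
    - [5,[0,0,0],0]
    - [5,[0,0,0],0]
    - [5,[0,0,0],0]
    - [5,[0,-3,0],0]
    - [5,[0,-7,0],0]
    - [5,[0,-12,0],0]
    - [5,[0,-17,0],0]
    - [5,[0,-20,0],0]
    - [5,[0,-20,0],0]

```text
time_s: 4.6
ee_pos: [0.4525, -0.1812, 0.2405]
eef_rot: [-1.564, -0.001, -1.838]
force: [-0.3, 0.8, -0.4]
grip_width: 0.0499
```

```bash
python3 g.py .35,-.45,.26,-1.3
```

```text
t 4.6 p [ 0.4525 -0.1812  0.2405] rot [-1.5642e+00 -1.4000e-03 -1.8380e+00] F [-0.3  0.8 -0.4] M [ 0.07 -0.02  0.01] w 0.0499
.35,-.45,.26,-1.3 -> [28.63 -1.93 -2.77] turn [-0.006 -0.538  0.003]
```

```bash
python3 g.py .18,-.51,.26,-1.3
```

```text
t 4.6 p [ 0.4525 -0.1812  0.2405] rot [-1.5642e+00 -1.4000e-03 -1.8380e+00] F [-0.3  0.8 -0.4] M [ 0.07 -0.02  0.01] w 0.0499
.18,-.51,.26,-1.3 -> [ 38.91  -2.01 -17.59] turn [-0.006 -0.538  0.003]
```

>>> jog_arm:
  targets:
    - [5,[38.9,-2,-17.6],-0.54]
    - [5,[38.9,-2,-17.6],-0.54]
    - [5,[38.9,-2,-17.6],-0.54]
    - [5,[38.9,-2,-17.6],-0.54]
    - [5,[38.9,-2,-17.6],-0.54]
    - [5,[38.9,-2,-17.6],-0.54]
    - [5,[38.9,-2,-17.6],-0.54]
    - [5,[38.9,-2,-17.6],-0.54]
    - [5,[38.9,-2,-17.6],-0.54]
    - [5,[38.9,-2,-17.6],-0.54]

```text
time_s: 5.6
ee_pos: [0.1754, -0.5119, 0.2548]
eef_rot: [-1.571, 0.002, -1.302]
force: [0.8, 0.7, -0.3]
grip_width: 0.0497
```

```bash
python3 g.py
cat > m2.py <<'E'
from h import *
from station import optics
import sys
I={}
for n in("scene","top"):
    cs=[optics.camera(n) for _ in range(4)]; c=cs[0]; c["range_z"]=np.median([k["range_z"] for k in cs],0); c["img"]=np.mean([k["img"] for k in cs],0).astype(np.uint8)
    np.savez(f"{n}2.npz",**c); I[n]=c
a=-.27;x,y=.5928,-.1683;R=np.array([[np.cos(a),-np.sin(a)],[np.sin(a),np.cos(a)]])
for n,c in I.items():
    P=cloud(c); L=(P[...,:2]-[x,y])@R*1e3; z=P[...,2]*1e3; g=cv2.cvtColor(c["img"],cv2.COLOR_RGB2GRAY)
    # knob / pull top ridges: dark points above the table in front of the panel
    for nm,lo,hi in(("knob",-70,-30),("pull",0,45)):
        m=(L[...,0]>-165)&(L[...,0]<-92)&(L[...,1]>lo)&(L[...,1]<hi)&(z>22)&(z<60)&(g<80)
        print(n,nm,m.sum(),L[m].mean(0).round(1),np.percentile(L[m],[3,97],axis=0).round(1).tolist())
    # hole: darkest blob within bush
    cu,cv_=(325,165) if n=="top" else (325,212)
    w=g[cv_-9:cv_+10,cu-9:cu+10]; print(w)
    # slope: plane fit
    m=(L[...,0]>-55)&(L[...,0]<22)&(abs(L[...,1])<66)&(z>60)&(z<120)
    A=np.c_[P[m],np.ones(m.sum())]; q=np.linalg.lstsq(A[:,[0,1,3]],A[:,2],rcond=None)[0]
    print("plane",q.round(4),"slope deg",np.degrees(np.arctan(np.hypot(*q[:2]))).round(1),"yaw",np.arctan2(q[1],q[0]).round(4))
    # tool top & handle & plate
    b=(abs(P[...,0]-.62)<.05)&(abs(P[...,1]+.3)<.04)
    m=b&(z>174)&(z<190);r=cv2.minAreaRect((P[m][:,:2]*1e3).astype(np.float32));print("tooltop",m.sum(),P[m].mean(0).round(4),r)
    m=b&(z>98)&(z<112)&(P[...,1]<-.27)&(g<110);r=cv2.minAreaRect((P[m][:,:2]*1e3).astype(np.float32));print("plate",m.sum(),r)
crop(I["top"]["img"],355,390,125,170,13,"pics/toolt.png");crop(I["scene"]["img"],355,395,190,245,10,"pics/tools.png")
a=cv2.imread("pics/toolt.png");b=cv2.imread("pics/tools.png");im=np.zeros((600,a.shape[1]+b.shape[1],3),np.uint8)
im[:min(600,a.shape[0]),:a.shape[1]]=a[:600];im[:b.shape[0],a.shape[1]:]=b;cv2.imwrite("pics/p2.png",im[:,:800]);print(im.shape)
E
python3 m2.py
```

```text
t 5.6 p [ 0.1754 -0.5119  0.2548] rot [-1.5715  0.002  -1.3023] F [ 0.8  0.7 -0.3] M [ 0.03  0.06 -0.04] w 0.0497
scene knob 92 [-135.4  -54.5] [[-147.0, -60.1], [-117.9, -44.3]]
scene pull 140 [-109.3   18.6] [[-123.7, 15.5], [-92.7, 26.0]]
[[ 37  35  36  36  35  23  17  13   8  47 152 209 250 240 234 231 228 228
  227]
 [ 37  35  36  34  25  16   8  10  59 158 254 241 234 232 231 228 228 228
  227]
 [ 37  38  23  17  14  21  45 116 255 246 235 231 229 229 228 227 227 227
  228]
 [ 23  16  15   6  46 172 255 249 239 233 230 231 229 226 227 227 228 228
  228]
 [ 15  10  21  56 157 254 240 236 233 231 231 230 228 227 226 227 228 227
  227]
 [ 18  58 161 255 246 237 233 233 234 219 234 233 231 228 227 227 227 228
  228]
 [169 255 247 238 235 234 232 207 198 184 181 192 228 229 228 227 227 227
  227]
 [254 238 232 232 233 232 201 179 135  79  95 175 190 214 228 226 226 227
  226]
 [236 231 228 233 231 178 176 119 149 101 102 136 189 217 231 228 227 227
  227]
 [229 228 229 232 231 181 209 221 161  59  65 149 192 220 232 228 228 228
  226]
 [227 227 229 222 106 184 220 207  48  50 129 19
[... 2270 characters left out ...]
146 142 135 133 136 141 146 148 149 149 149 150
  151]
 [149 150 150 150 150 151 151 150 147 146 148 149 150 150 150 149 149 150
  151]
 [150 150 149 150 149 151 151 151 150 150 150 150 151 151 150 149 149 150
  150]
 [150 150 150 150 150 150 150 151 150 150 150 152 152 152 151 150 149 149
  149]
 [152 151 151 150 150 150 150 151 151 151 151 152 152 152 151 151 150 149
  149]]
plane [ 0.4738 -0.1096 -0.2003] slope deg 25.9 yaw -0.2274
tooltop 84 [ 0.6217 -0.2985  0.1802] ((622.59521484375, -298.98382568359375), (19.77069091796875, 19.804452896118164), 13.644323348999023)
plate 194 ((620.8334350585938, -299.975341796875), (40.18350601196289, 42.3121337890625), 86.34878540039062)
(600, 855, 3)
```

View pics/p2.png

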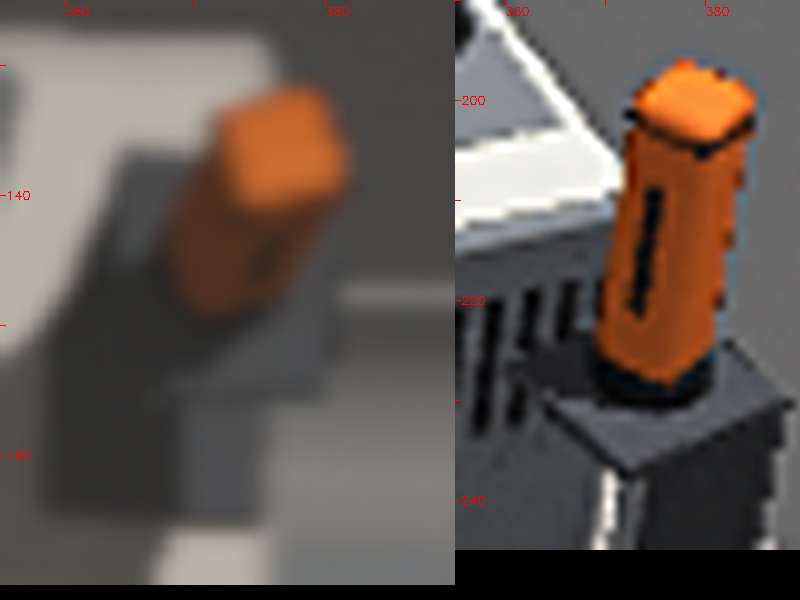

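Selector check: the knob moved 18 mm in the top view. The stand hole is at about (0.621,-0.299). The handle's top face at (376,137) is turned about 14.5°, so the jaw yaw is about -1.318. Next I'll go above the tool.

```bash
python3 g.py .6215,-.2992,.28,-1.318
python3 - <<'E'
from h import *
for n in("top2","scene2"):
    c=load(n+".npz");P=cloud(c);v=P[150:300,:,:];m=(abs(P[...,2])<.012)&(P[...,0]>.3)&(P[...,0]<.7)&(P[...,1]<.0)&(P[...,1]>-.32)
    A=np.c_[P[m][:,:2],np.ones(m.sum())];q=np.linalg.lstsq(A,P[m][:,2],rcond=None)[0]
    a=-.27;R=np.array([[np.cos(a),-np.sin(a)],[np.sin(a),np.cos(a)]]);L=(P[...,:2]-[.5928,-.1683])@R*1e3
    k=(L[...,0]>-50)&(L[...,0]<18)&(abs(L[...,1])<62)&(P[...,2]>.06)
    B=np.c_[P[k][:,:2],np.ones(k.sum())];p=np.linalg.lstsq(B,P[k][:,2],rcond=None)[0]
    d=p-q;print(n,"table",q.round(4),"slope",d.round(4),"yaw",np.arctan2(d[1],d[0]).round(4))
t=load("top2.npz");s=load("scene2.npz")
print(ray(t,324.6,165.2,.095).round(4),ray(s,324.7,212.2,.095).round(4))
E
```

```text
t 6.0 p [ 0.1798 -0.5087  0.2565] rot [-1.5708e+00 -1.0000e-04 -1.2965e+00] F [ 0.5 -0.2 -0.4] M [0.04 0.02 0.02] w 0.0502
.6215,-.2992,.28,-1.318 -> [-8.2  -2.35 48.19] turn [-0.     0.022  0.   ]
top2 table [-0.0054 -0.0039  0.0027] slope [ 0.4791 -0.0938 -0.2006] yaw -0.1934
scene2 table [-0.0012 -0.0038  0.0001] slope [ 0.4722 -0.1007 -0.1965] yaw -0.2102
[ 0.5756 -0.1918  0.095 ] [ 0.5708 -0.1909  0.095 ]
```

>>> jog_arm:
  targets:
    - [5,[-8.2,-2.4,48.2],0.02]
    - [5,[-8.2,-2.4,48.2],0.02]
    - [5,[-8.2,-2.4,48.2],0.02]
    - [5,[-8.2,-2.4,48.2],0.02]
    - [5,[-8.2,-2.4,48.2],0.02]
    - [5,[-8.2,-2.4,48.2],0.02]
    - [5,[-8.2,-2.4,48.2],0.02]
    - [5,[-8.2,-2.4,48.2],0.02]
    - [5,[-8.2,-2.4,48.2],0.02]
    - [5,[-8.2,-2.4,48.2],0.02]

```text
time_s: 7.0
ee_pos: [0.6234, -0.2978, 0.2805]
eef_rot: [-1.571, -0.0, -1.316]
force: [-0.9, -1.1, 0.5]
grip_width: 0.0497
```

>>> jog_arm:
  targets:
    - [5,[0,0,0],0]
    - [5,[0,0,0],0]
    - [5,[0,0,0],0]

```text
time_s: 7.3
ee_pos: [0.6203, -0.3008, 0.2807]
eef_rot: [-1.571, -0.0, -1.318]
force: [-0.4, -0.5, -0.2]
grip_width: 0.05
```

```bash
python3 g.py .6215,-.2992,.147,-1.318
```

```text
t 7.3 p [ 0.6203 -0.3008  0.2807] rot [-1.5709e+00 -1.0000e-04 -1.3184e+00] F [-0.4 -0.5 -0.2] M [-0.02 -0.02  0.02] w 0.05
.6215,-.2992,.147,-1.318 -> [-0.13 13.37  0.15] turn [ 0. -0.  0.]
```

>>> jog_arm:
  targets:
    - [5,[-0.1,3,0.1],0]
    - [5,[-0.1,6,0.1],0]
    - [5,[-0.1,8.5,0.1],0]
    - [5,[-0.1,11,0.1],0]
    - [5,[-0.1,12.5,0.1],0]
    - [5,[-0.1,13.4,0.1],0]
    - [5,[-0.1,13.4,0.1],0]

```text
time_s: 8.0
ee_pos: [0.6213, -0.2996, 0.1461]
eef_rot: [-1.571, 0.001, -1.319]
force: [1.0, 0.3, -0.1]
grip_width: 0.0499
```

>>> jog_arm:
  targets:
    - [1,[0,0,0],0]
    - [1,[0,0,0],0]
    - [1,[0,0,0],0]
    - [1,[0,0,0],0]
    - [1,[0,0,0],0]
    - [1,[0,0,0],0]
  grip_force: 10

```text
time_s: 8.6
ee_pos: [0.6219, -0.2994, 0.1469]
eef_rot: [-1.57, -0.0, -1.318]
force: [-1.2, 1.2, 2.8]
grip_width: 0.02
```

```bash
python3 g.py
```

```text
t 8.6 p [ 0.6219 -0.2994  0.1469] rot [-1.5703e+00 -4.0000e-04 -1.3180e+00] F [-1.2  1.2  2.8] M [ 0.1   0.11 -0.  ] w 0.02
```

>>> jog_arm:
  targets:
    - [1,[0,-1,0],0]
    - [1,[0,-3,0],0]
    - [1,[0,-5.5,0],0]
    - [1,[0,-7.5,0],0]
    - [1,[0,-8.2,0],0]
    - [1,[0,-8.2,0],0.13]
    - [1,[0,-8.2,0],0.26]
    - [1,[0,-8.2,0],0.39]
    - [1,[0,-8.2,0],0.52]
    - [1,[0,-8.2,0],0.52]
  grip_force: 10

```text
time_s: 9.6
ee_pos: [0.6216, -0.2992, 0.2278]
eef_rot: [-1.572, 0.0, -1.84]
force: [0.9, 0.1, -1.2]
grip_width: 0.0198
```

```bash
python3 g.py
python3 - <<'E'
from h import *
from station import optics
s=optics.camera("scene");np.savez("scene3.npz",**s);crop(s["img"],290,410,150,260,5,"pics/p3.png")
E
```

```text
t 9.6 p [ 0.6216 -0.2992  0.2278] rot [-1.5719e+00  2.0000e-04 -1.8401e+00] F [ 0.9  0.1 -1.2] M [ 0.06 -0.03  0.02] w 0.0198
```

View pics/p3.png

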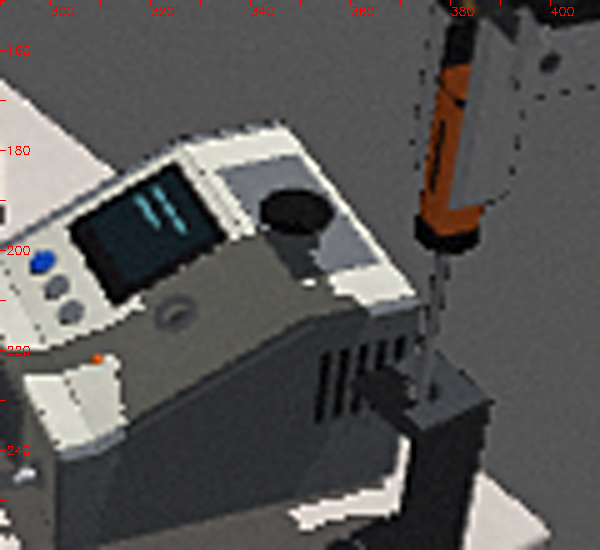

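The tool is lifted and its tip is still in the stand hole at (375,228). I'll tilt it 25° by moving the hand toward the analyser's front along an arc with a light grip, so the stand hole turns the tool in the pads.

>>> jog_arm:
  targets:
    - [1,[0,0,-0.6],0]
    - [1,[0,0.05,-1.2],0]
    - [1,[0,0.1,-1.8],0]
    - [1,[0,0.25,-2.6],0]
    - [1,[0,0.4,-3.3],0]
    - [1,[0,0.6,-4],0]
    - [1,[0,0.8,-4.6],0]
    - [1,[0,1.0,-5.2],0]
    - [1,[0,1.2,-5.7],0]
    - [1,[0,1.2,-5.7],0]
  grip_force: 5

```text
time_s: 10.65
ee_pos: [0.5662, -0.2841, 0.2162]
eef_rot: [-1.571, 0.0, -1.838]
force: [-0.6, -0.4, -1.6]
grip_width: 0.0204
```

```bash
python3 g.py
python3 - <<'E'
from h import *
from station import optics
s=optics.camera("scene");np.savez("scene4.npz",**s);crop(s["img"],290,410,150,260,5,"pics/p4.png")
E
```

```text
t 10.65 p [ 0.5662 -0.2841  0.2162] rot [-1.5715e+00  1.0000e-04 -1.8381e+00] F [-0.6 -0.4 -1.6] M [-0.03  0.02  0.03] w 0.0204
```

View pics/p4.png

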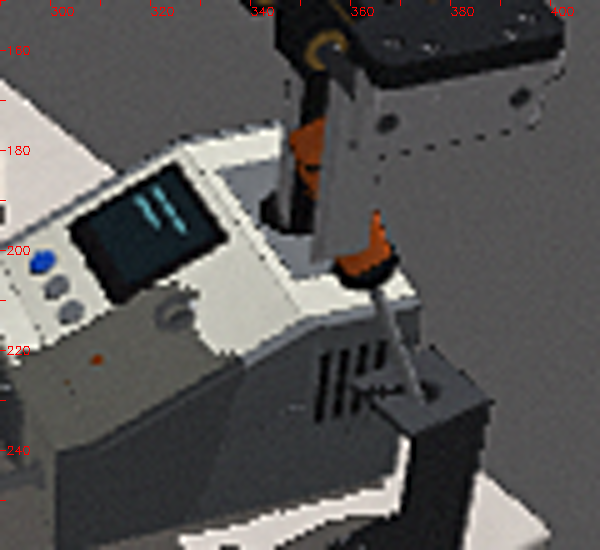

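The tool has turned in the grip and leans to the front, with the rod from about (366,208) to (373,227). I'll work out the tilt from that line.

```bash
cat > tilt.py <<'E'
from h import *
import sys
def tiltline(c,tcp,yaw,px):   # px: points on the rod (image); returns tilt deg and offset by fitting line direction
    fw=np.array([-np.sin(yaw),np.cos(yaw),0]); ang=lambda a,b:np.degrees(np.arctan2(b[1]-a[1],b[0]-a[0]))
    px=np.array(px,float);vx,vy,x0,y0=cv2.fitLine(px.astype(np.float32),cv2.DIST_L2,0,.01,.01).ravel()
    m=np.degrees(np.arctan2(vy,vx))%180; best=[]
    for th in np.arange(-15,45,.25):
        d=-np.cos(np.radians(th))*np.array([0,0,1])+np.sin(np.radians(th))*fw
        a,b=proj(c,np.array([tcp+.05*d,tcp+.125*d])); best.append((abs((ang(a,b)%180-m+90)%180-90),th,a,b))
    b=min(best,key=lambda k:k[0]);return m,b
if __name__=="__main__":
    c=load("scene4.npz");g=cv2.cvtColor(c["img"],cv2.COLOR_RGB2GRAY).astype(int)
    pts=[]
    for v in range(208,228):
        u0=366+(v-208)*7/19.5; w=np.arange(int(u0)-5,int(u0)+6); print(v,w[0],g[v,w]) 
    print(tiltline(c,np.array([.5662,-.2841,.2162]),-1.838,[(366.2,208.5),(373,227)]))
E
python3 tilt.py
```

```text
208 361 [175 176 141  51  52  94 232 223 221 224 233]
209 361 [225 226 220  41  58 103 184 224 199  92 122]
210 361 [221 220 212 121  50  82 119 110 117 125 127]
211 362 [119 115 117  51  66 102 117 116 109 103  83]
212 362 [121 118 113  66  62  89  99  51  45  44  44]
213 362 [98 83 73 52 63 72 97 47 53 54 52]
214 363 [51 49 53 61 73 99 49 49 52 53 56]
215 363 [54 53 54 55 65 88 85 51 53 54 58]
216 363 [ 55  53  54  53  63  76 114  48  52  52  46]
217 364 [57 52 58 63 68 99 68 37 51 42 92]
218 364 [57 36 15 35 70 82 50 35 47 37 88]
219 364 [ 61  38   9  43  63  72 105  50  57  93  84]
220 365 [17  7 45 55 67 94 87 54 82 61 70]
221 365 [12  8 48 58 63 72 85 67 69 67 70]
222 366 [ 12  59  59  57  70 103  66  65  65  66  68]
223 366 [40 70 68 64 66 85 90 61 66 70 63]
224 366 [ 75  72  67  58  59  74 118  65  63  66  67]
225 367 [66 65 67 63 71 99 73 63 69 69 72]
226 367 [73 69 65 61 64 82 75 26 44 53 60]
227 367 [ 72  69  14  26  61  75 106  15  19  28  41]
(np.float32(69.81771), (np.float64(0.09756890979991795), np.float64(21.75), array([361.66503807, 206.69273933]), array([370.13111297, 229.84650724])))
```

Run:
```python
from h import *
c=load("scene4.npz")
up=np.array([.6217,-.2994,.147])
print("handle top centre pred",proj(c,up+[0,0,.035]),"obs ~(378.7,200)", "collar bottom",proj(c,up-[0,0,.042]))
# upright lifted image 3: rod axis at z=.15 and tip
u3=np.array([.6216,-.2992,.2285]);print("lifted: collar",proj(c,u3-[0,0,.042]),"rod at plate",proj(c,u3-[0,0,.1235]))
g=cv2.cvtColor(load("scene3.npz")["img"],cv2.COLOR_RGB2GRAY)
for v in (203,206,210,214,218,222,226): print(v,g[v,370:384].astype(int))
fw=np.array([.964,-.266,0]);t=np.array([.5662,-.2841,.2162])
for th in(21,23,25,27):
    d=np.array([0,0,-1])*np.cos(np.radians(th))+fw*np.sin(np.radians(th));print(th,proj(c,np.array([t+.05*d,t+.118*d])).round(1).tolist())
```

```text
handle top centre pred [[380.11606751 198.10132666]] obs ~(378.7,200) collar bottom [[375.25011278 227.03618325]]
lifted: collar [[380.31102195 196.27380116]] rod at plate [[375.14999919 227.00166048]]
203 [73 83 83 82 84 84 83 58 62 45 91 85 85 86]
206 [217 148  71  81  87  80  37  70  70  89  87  84  87  87]
210 [123 123 125 116  83  83  60  63  47  89  85  85  84  82]
214 [53 56 52 56 89 60 65 66 87 85 83 83 81 84]
218 [ 8 51 54 24 43 71 80 85 85 84 85 84 86 86]
222 [79 71 69 65 61 69 80 69 66 66 88 86 86 83]
226 [32 59 44 60 70 79 47 61 70 68 67 68 70 63]
21 [[361.4, 206.9], [368.7, 228.2]]
23 [[362.2, 206.4], [370.5, 227.2]]
25 [[362.9, 206.0], [372.2, 226.3]]
27 [[363.7, 205.6], [373.9, 225.3]]
```

```bash
python3 g.py .5532,-.2805,.246,-1.84 .514,-.1748,.29,-1.84 .514,-.1748,.25,-1.84
```

```text
t 10.7 p [ 0.5665 -0.2842  0.2163] rot [-1.5714e+00  2.0000e-04 -1.8380e+00] F [-0.2 -0.2 -1.2] M [ 0.05  0.07 -0.05] w 0.0203
.5532,-.2805,.246,-1.84 -> [-0.   -2.97 -1.38] turn [ 0.001  0.002 -0.   ]
.514,-.1748,.29,-1.84 -> [-9.16 -7.37 -7.96] turn [ 0.001  0.002 -0.   ]
.514,-.1748,.25,-1.84 -> [-9.16 -3.37 -7.95] turn [ 0.001  0.002 -0.   ]
```

>>> jog_arm:
  targets:
    - [1,[0,0,0],0]
    - [1,[0,-1.5,-0.7],0]
    - [1,[0,-3,-1.4],0]
    - [1,[0,-5,-2],0]
    - [1,[0,-7.4,-3],0]
    - [1,[-3,-7.4,-5],0]
    - [1,[-6,-7.4,-6.5],0]
    - [1,[-9.2,-7.4,-8],0]
    - [1,[-9.2,-5,-8],0]
    - [1,[-9.2,-3.4,-8],0]
  grip_force: 30

```text
time_s: 11.7
ee_pos: [0.5134, -0.1734, 0.2516]
eef_rot: [-1.569, -0.0, -1.837]
force: [1.2, 0.6, -0.9]
grip_width: 0.0201
```

>>> jog_arm:
  targets:
    - [1,[0,0,0],0]
    - [1,[0,0,0],0]
    - [1,[0,0,0],0]

```text
time_s: 12.0
ee_pos: [0.5141, -0.1747, 0.2521]
eef_rot: [-1.569, -0.0, -1.838]
force: [-0.1, 0.2, -1.4]
grip_width: 0.0199
```

```bash
python3 g.py
python3 - <<'E'
from h import *
from station import optics
t=optics.camera("top");np.savez("top5.npz",**t);s=optics.camera("scene");np.savez("scene5.npz",**s)
crop(s["img"],285,365,140,240,6,"pics/a.png");crop(t["img"],295,350,130,200,6,"pics/b.png")
a=cv2.imread("pics/a.png");b=cv2.imread("pics/b.png");im=np.zeros((600,800,3),np.uint8);im[:,:480]=a;im[:420,480-10:800]=b;cv2.imwrite("pics/p5.png",im)
E
```

```text
t 12.0 p [ 0.5141 -0.1747  0.2521] rot [-1.5688e+00 -3.0000e-04 -1.8383e+00] F [-0.1  0.2 -1.4] M [ 0.06  0.05 -0.03] w 0.0199
```

View pics/p5.png

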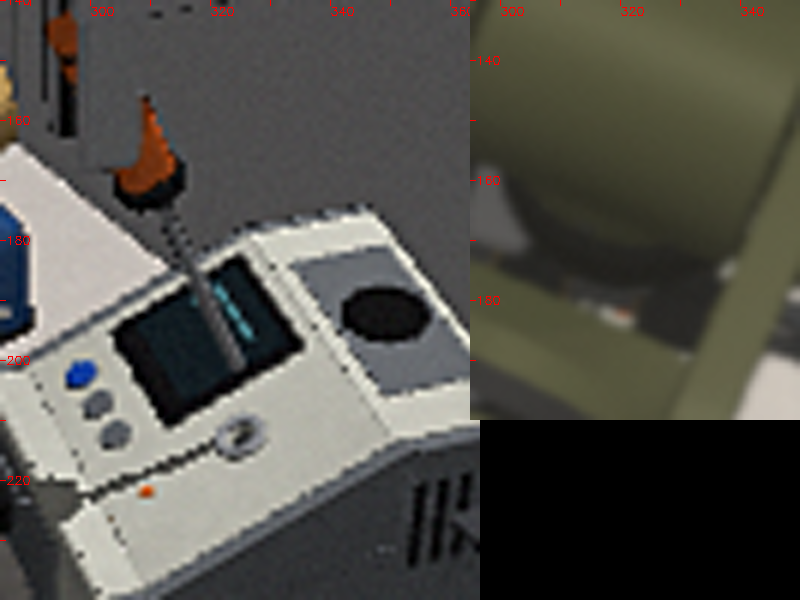

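The tip is at about (325,200.5) in the scene, the collar at about (309.5,172), and the hole at (324.8,212.3). The arm hides the top view. Next I'll get the rod line in 3D from the scene ranges, relative to the hole in the same camera.

```bash
cat > rod.py <<'E'
from h import *
import sys
c=load(sys.argv[1]);u0,v0,u1,v1=map(float,sys.argv[2:6]);tcp=np.array(list(map(float,sys.argv[6:9])))
P=cloud(c); z=c["range_z"]
e=np.array([-.267,-.9636,0]);fw=np.array([.9636,-.267,0])   # analyser -y, +x
pts=[];px=[]
for v in range(int(v0),int(v1)+1):
    uc=u0+(v-v0)*(u1-u0)/(v1-v0);w=np.arange(int(uc)-4,int(uc)+6)
    zz=z[v,w]; k=zz<np.median(z[v,w[[0,1,-2,-1]]])-.025
    if k.any(): pts.append(P[v,w[k]].mean(0));px.append((w[k].mean()+0.0,v))
pts=np.array(pts);px=np.array(px)
vx,vy,a,b=cv2.fitLine(px.astype(np.float32),cv2.DIST_HUBER,0,.01,.01).ravel()
print("n",len(px),"line at v0,v1",a+(v0-b)*vx/vy,a+(v1-b)*vx/vy,"first/last",px[0],px[-1])
L=cv2.fitLine(pts.astype(np.float32),cv2.DIST_HUBER,0,.001,.001).ravel();d=L[:3]*-np.sign(L[2]);
print("rod pts",pts[0].round(4),pts[-1].round(4),"dir: fwd,right,z",(d@fw).round(3),(d@e).round(3),d[2].round(3),"tilt",np.degrees(np.arctan2(d@fw,-d[2])).round(1))
E
python3 rod.py scene5.npz 313 175 325 200 .514 -.1747 .252
python3 - <<'E'
from h import *
c=load("scene5.npz");t=np.array([.5141,-.1747,.2515]);fw=np.array([.9636,-.267,0]);k=np.array([0,0,-1])
for th in(19,21,23,25):
    d=k*np.cos(np.radians(th))+fw*np.sin(np.radians(th));print(th,[ (proj(c,t+s*d)[0]).round(1).tolist() for s in (.042,.137)])
print("hole proj",proj(c,[.5756,-.1918,.095]))
s=load("scene2.npz");P=cloud(s);print("bush pts scene",P[208:217,320:330].reshape(-1,3).mean(0).round(4))
t=load("top2.npz");P=cloud(t);print("bush pts top",P[161:170,320:330].reshape(-1,3).mean(0).round(4))
E
```

```text
n 26 line at v0,v1 312.2421 323.9052 first/last [312. 175.] [324. 200.]
rod pts [ 0.5366 -0.1836  0.2047] [ 0.5676 -0.1897  0.1302] dir: fwd,right,z 0.309 -0.78 -0.543 tilt 29.6
19 [[306.9, 172.4], [319.2, 203.9]]
21 [[307.6, 172.1], [321.1, 202.9]]
23 [[308.2, 171.7], [323.0, 201.9]]
25 [[308.8, 171.4], [324.9, 200.8]]
hole proj [[326.63180889 211.67242887]]
bush pts scene [ 0.5754 -0.1846  0.0892]
bush pts top [ 0.5781 -0.1918  0.0864]
```

```bash
cat > rel.py <<'E'
from h import *
from scipy.optimize import least_squares
import sys
# tip/axis points relative to the hole, in the vertical plane through the hole along analyser x (lat = known lateral offset)
H=np.array([.5756,-.1918,.095]);fw=np.array([.9636,-.267,0]);e=np.array([-.267,-.9636,0])
c=load("scene2.npz");B=np.array([324.7,212.2])-proj(c,H)[0]
def pt(u,v,lat=0.):
    f=lambda q:proj(c,H+q[0]*fw+lat*e+np.array([0,0,q[1]]))[0]+B-[u,v]
    return least_squares(f,[0,.02]).x*1e3
if __name__=="__main__":
    for a in sys.argv[1:]: print(a,pt(*map(float,a.split(","))).round(1))
E
python3 rel.py 324.2,200.7 324.2,200.2 323.9,200 312.24,175 309.8,172
python3 - <<'E'
from h import *
c=load("scene5.npz");g=cv2.cvtColor(c["img"],cv2.COLOR_RGB2GRAY)
for v in range(194,206): print(v,g[v,317:332].astype(int),(c["range_z"][v,317:332]*1000).round().astype(int))
E
```

```text
324.2,200.7 [-3.1 33.4]
324.2,200.2 [-3.2 34.9]
323.9,200 [-3.9 35.6]
312.24,175 [-34.  108.2]
309.8,172 [-39.7 116.8]
194 [ 25  27  27  61  66  99  11  43 134  73  19  23  22  27  19] [1008 1007 1004  922  922  925  998  997  999  997  994  992  992  989
  989]
195 [ 24  23  23  38  65  85  60  20  86 135  18  23  25  26  19] [1006 1004 1004 1003  920  926  931  997  994  994  991  989  989  988
  985]
196 [ 25  25  21  29  59  73 105  13  25  67  44  24  26  26  22] [1006 1002 1002  999  922  929  929  993  992  992  992  993  985  984
  983]
197 [21 25 25 24 40 64 86 63 13 18 17 24 26 24 19] [1000 1001 1001 1000  930  928    0  993  995  988  987  988  984  986
  981]
198 [ 23  27  24  21  30  61  75 105  19  25  22  27  27  15  10] [1003  996  997  996  994  932  931  934  990  985  986  988  980  983
  983]
199 [22 21 23 24 25 37 63 92 65 22 22 15 16  7  3] [998 997 996 996 995 935 933 931 985 987 986 980 980 984 977]
200 [27 25 24 23 24 28 59 75 82  9 13 10  9 15 40] [996 992 992 991 992 988 937 936 939 986 983 982 979 978 975]
201 [ 22  27  25  24  22  27  44  64  42   3   9  13  41 117 210] [994 993 991 992 988 986 940 935 942 982 979 981 977 977 977]
202 [ 22  28  28  26  25  23  15  10   1   8  31 123 211 202 192] [991 988 987 986 986 984 982 982 981 980 979 982 980 978 978]
203 [ 22  23  26  33  21   9  15   1  34 113 158 202 193 188 185] [991 986 988 985 982 987 981 981 982 982 980 977 978 976 973]
204 [ 25  28  26  16   4   7   7  35 117 203 193 190 185 185 181] [989 984 984 982 987 979 979 979 979 977 975 977 976 973 975]
205 [ 22  22  12   9  13  29  82 211 195 190 184 184 182 182 183] [986 985 982 981 980 981 982 980 977 979 979 976 970 970 969]
```

>>> jog_arm:
  targets:
    - [1,[0,0.6,0],0]
    - [1,[0,1.2,0],0]
    - [1,[0,1.8,0.1],0]
    - [1,[0,2.2,0.1],0]
    - [1,[0,2.2,0.1],0]
    - [1,[0,2.2,0.1],0]

```text
time_s: 12.7
ee_pos: [0.5149, -0.1747, 0.2285]
eef_rot: [-1.571, 0.0, -1.838]
force: [0.6, -0.5, -0.9]
grip_width: 0.0201
```

```bash
python3 g.py
python3 - <<'E'
from h import *
from station import optics
s=optics.camera("scene");np.savez("scene6.npz",**s);c=s
g=cv2.cvtColor(c["img"],cv2.COLOR_RGB2GRAY)
for v in list(range(184,196,3))+list(range(203,219)): print(v,g[v,312:334].astype(int))
im=cv2.resize(s["img"][170:230,295:350,::-1],None,fx=10,fy=10,interpolation=cv2.INTER_NEAREST);cv2.imwrite("pics/p6.png",im)
E
```

```text
t 12.7 p [ 0.5149 -0.1747  0.2285] rot [-1.5708  0.     -1.838 ] F [ 0.6 -0.5 -0.9] M [ 0.05  0.02 -0.02] w 0.0201
184 [ 62  53  42  96 105 156 211 200 135  81   0  13  13   0  62 203 193 167
  82 208 194  97]
187 [ 96  46  85  86  33   1  13  26  53  77  16  24  25  19  18   2  60 204
 194 186 172 210]
190 [  0  34  61  82 104  78 128  68  11  23  73  72  19  19  28  26  20   1
  37 156 198 184]
193 [ 30  21  23  38  65  91  62  78 131  41  18  25  73  74  21  18  22  24
  19   6  15 110]
203 [ 14  21  23  24  25  27  21  26  62  75 103   7   1  32 111 158 204 192
 188 184 183 181]
204 [ 18  16  27  22  27  25  26  18  37  64  80  50  37 114 208 195 190 186
 186 183 179 181]
205 [ 15  15  23  29  25  23  14  13  12  55  61 126 212 197 188 187 185 185
 179 182 182 182]
206 [ 14  16  17  19  17  12   8   3  27  75  47  92 164 195 186 185 183 179
 177 183 181 184]
207 [ 10  14  19  14   9   2   9  41 122 206  40  51 111 196 187 185 180 178
 178 182 185 182]
208 [  6  16  12  10  13  41 119 210 201 189 112  43  87 162 190 186 187 181
 179 181 177 180]
209 [  4   6   8  28 125 212 197 19
[... 214 characters left out ...]
7  73 103 143 167
 184 181 181 183]
212 [191 191 191 184 182 183 186 191 181  32  69 179 123  42  47 112 146 173
 187 181 182 182]
213 [188 184 184 181 183 186 194 179  48  44  82 168  36  36  96 147 143 151
 184 184 182 183]
214 [186 186 186 187 190 191 184  62  76 127 155 148  85 117 150 132 126 187
 182 181 182 181]
215 [193 193 198 196 177  49  70  63  71  63 110 108 114  89  77 126 192 182
 181 181 180 180]
216 [183  54  57  57  64  97 191  91 203 195 141  55  62 128 195 189 182 180
 179 183 178 180]
217 [ 59  65  75  96 200 193 195 187 186 188 190 195 195 187 186 183 181 180
 176 180 181 182]
218 [ 70  98 203 196 189 186 184 183 183 183 184 186 182 181 182 180 181 180
 182 183 182 180]
```

View pics/p6.png

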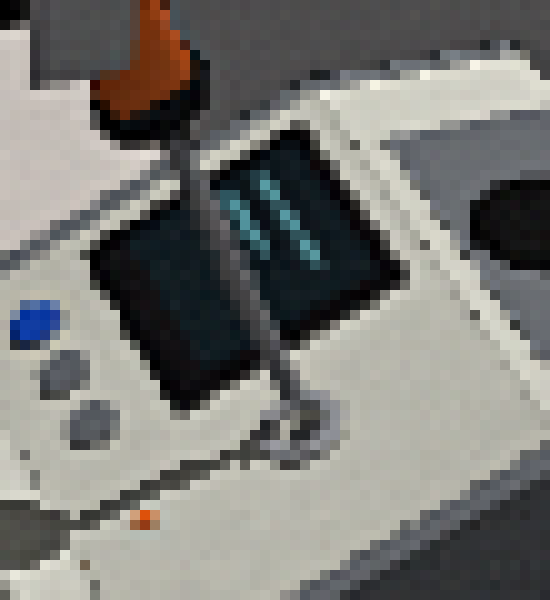

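View 10: the tip is at about (324.6,210), just above the bush whose centre is at (324.7,212.2). I'll insert along the 25° axis in small steps and watch the force.

>>> jog_arm:
  targets:
    - [1,[0,0,-0.1],0]
    - [1,[0,0.3,-0.1],0]
    - [1,[0,0.5,0],0]
    - [1,[0,0.7,0.1],0]
    - [1,[0,0.7,0.1],0]
  grip_force: 12

```text
time_s: 13.25
ee_pos: [0.5158, -0.1749, 0.2211]
eef_rot: [-1.571, 0.0, -1.838]
force: [-0.6, -0.8, -0.6]
grip_width: 0.0198
```

```bash
python3 g.py
cat > look.py <<'E'
from h import *
from station import optics
import sys
s=optics.camera("scene");np.savez(sys.argv[1]+".npz",**s)
g=cv2.cvtColor(s["img"],cv2.COLOR_RGB2GRAY)
for v in range(200,219): print(v,g[v,314:332].astype(int))
E
python3 look.py scene7
```

```text
t 13.25 p [ 0.5158 -0.1749  0.2211] rot [-1.5713e+00  1.0000e-04 -1.8380e+00] F [-0.6 -0.8 -0.6] M [ 0.05 -0.   -0.04] w 0.0198
200 [23 24 24 39 66 82 63 20 25 25 29 24 17 10 11  4 19 40]
201 [ 28  26  23  28  59  71 101  22  22  26  21  13   9   6  10  38 121 213]
202 [ 28  25  19  23  39  65  86  65  20  12   9  14  14  32 121 210 202 192]
203 [ 26  27  26  22  30  62  72 103   5   8   3  33 111 162 202 194 189 185]
204 [ 23  30  26  23  23  42  60  88  55   5  38 119 206 192 192 187 184 184]
205 [ 26  23  28  22  12  17  60  68  94  82 214 197 187 184 185 182 183 179]
206 [ 12  18  21  11   8   6  36  58  94 168 198 188 185 188 184 179 178 181]
207 [ 17  18  13   4  13  42  90  46  57 116 199 190 188 185 179 180 179 181]
208 [ 14   8  13  38 122 216 199 118  45  88 155 177 187 185 181 184 182 181]
209 [  2  34 128 210 197 192 199 195  41  54 100 147 138 146 178 185 181 180]
210 [ 36 113 204 191 189 190 193 188  95  49  83  95  66 133 143 165 184 181]
211 [206 195 191 181 185 188 189 139 142  44  81 151  72 102 146 168 184 182]
212 [190 184 184 184 183 193 178  59 164  86  57  39  46 114 148 173 187 183]
213 [181 185 183 182 187 182  48  42  71 132  39  36  95 145 146 153 186 183]
214 [186 187 189 187 193 191  75 122 151 129  88 122 153 129 122 188 184 180]
215 [190 191 191 178  60  54  71  64 110 112 111  92  72 129 192 184 182 180]
216 [ 53  54  59  89 187  94 204 197 143  58  65 131 198 187 184 181 180 180]
217 [ 64 101 198 197 195 190 189 186 189 195 193 191 187 181 179 182 182 183]
218 [ 97 200 190 184 185 185 184 182 182 185 184 181 181 182 181 182 178 181]
```

>>> jog_arm:
  targets:
    - [1,[0,0.2,0.1],0]
    - [1,[0,0.4,0.2],0]
    - [1,[0,0.6,0.25],0]
    - [1,[0,0.8,0.35],0]
    - [1,[0,0.8,0.35],0]

```text
time_s: 13.8
ee_pos: [0.5192, -0.1759, 0.2131]
eef_rot: [-1.571, 0.0, -1.838]
force: [0.8, -0.1, -0.8]
grip_width: 0.02
```

```bash
python3 g.py;python3 look.py scene8
```

```text
t 13.8 p [ 0.5192 -0.1759  0.2131] rot [-1.5713e+00  1.0000e-04 -1.8380e+00] F [ 0.8 -0.1 -0.8] M [ 0.03  0.02 -0.03] w 0.02
200 [26 25 21 39 67 79 61 18 20 24 26 22 16 19  9  5 17 43]
201 [ 30  27  23  29  64  68 101  65  16  24  24  18  13  10   8  39 117 211]
202 [ 24  25  26  25  39  63  78  66  21  18  10  10  13  32 124 216 203 188]
203 [ 27  24  26  23  32  61  69  96   5   5   9  31 112 160 205 193 190 184]
204 [ 22  28  26  24  21  40  67  79  53   1  42 114 205 196 188 186 188 184]
205 [ 22  26  24  27  14  21  59  70  94  81 217 200 191 189 184 184 182 178]
206 [ 18  18  17  12   6   5  34  56  95 167 200 190 185 185 184 180 181 183]
207 [ 15  19  11   8  12  44  95  44  54 112 201 190 189 185 181 181 178 183]
208 [ 13   9  12  39 121 215 203 114  46  83 157 177 188 186 187 180 183 182]
209 [  1  30 124 213 199 195 200 197  38  58 102 149 138 147 180 183 183 181]
210 [ 38 115 206 192 191 184 195 188  98  47  78  92  67 130 147 170 182 179]
211 [206 194 190 187 185 192 187 142 146  44  63  99  74  98 151 170 186 184]
212 [190 184 182 185 185 194 183  60 164  84  51  82  80 108 148 173 188 184]
213 [183 182 184 182 187 185  44  39  71 129  43  67 128 146 146 151 185 184]
214 [186 187 188 191 194 193  71 122 156 131  93 123 147 126 126 192 183 182]
215 [193 194 192 174  62  55  71  65 112 109 110  93  71 127 191 182 182 184]
216 [ 52  53  59  90 189  95 202 196 141  57  64 133 193 188 184 181 180 185]
217 [ 60 101 196 195 194 191 189 187 189 196 193 190 186 183 181 180 180 182]
218 [ 99 201 191 187 187 186 182 182 184 186 183 185 182 180 179 178 181 180]
```

>>> jog_arm:
  targets:
    - [1,[0,0.3,0.12],0]
    - [1,[0,0.6,0.2],0]
    - [1,[0,0.9,0.25],0]
    - [1,[0,1.2,0.25],0]
    - [1,[0,1.5,0.2],0]
    - [1,[0,1.8,0.2],0]
    - [1,[0,1.8,0.2],0]
  grip_force: 8

```text
time_s: 14.55
ee_pos: [0.5211, -0.1764, 0.1951]
eef_rot: [-1.571, 0.0, -1.838]
force: [1.0, -0.5, -0.9]
grip_width: 0.0198
```

```bash
python3 g.py;python3 look.py scene9 | head -15; python3 rod.py scene9.npz 314 184 324 209 .5 -.17 .2
```

```text
t 14.55 p [ 0.5211 -0.1764  0.1951] rot [-1.571  0.    -1.838] F [ 1.  -0.5 -0.9] M [-0.05 -0.31  0.03] w 0.0198
200 [ 20  28  62  74 100  19  22  25  28  26  27  28  20   8   9   8  15  45]
201 [ 29  20  38  67  90  63  23  24  30  29  26  17  10   8  16  39 121 213]
202 [ 25  22  30  58  77 103  20  20  21  17  11  11  10  35 124 215 202 193]
203 [ 27  22  25  39  66  84  64   9  13   9   2  36 113 163 204 197 192 191]
204 [ 22  28  23  29  62  71 103   7   2   4  39 117 208 196 193 188 188 185]
205 [ 25  24  25  23  37  66  79  50  19  88 216 202 193 188 185 184 184 186]
206 [ 18  25  13   4  16  60  63 112 179 207 197 189 186 188 186 185 182 184]
207 [ 18  14  10   6  17  43  53  88 166 202 191 188 190 186 183 182 183 183]
208 [ 12   6  17  41 122 210 116  45  98 159 192 172 192 191 187 185 184 183]
209 [  2  35 126 214 205 192 109  41  77 143 164 141 138 150 182 185 185 180]
210 [ 35 118 207 193 191 199 200 114  48  92 108  61  73 129 145 172 184 183]
211 [208 199 192 186 186 195 194  89  53  77 119  77  75 105 149 169 187 186]
212 [189 185 187 184 187 193 188  47  95  57  91  76  45 111 147 176 188 187]
213 [187 184 185 184 190 188  48  47  47  53  67  72  95 148 148 152 188 187]
214 [190 190 191 193 196 196  62  68 163 133 103 133 147 136 126 192 184 184]
n 23 line at v0,v1 311.9828 321.0731 first/last [312. 184.] [320.5 207. ]
rod pts [ 0.5319 -0.1909  0.1881] [ 0.5601 -0.1882  0.1129] dir: fwd,right,z 0.306 -0.739 -0.6 tilt 27.0
```

```bash
cat > rodpx.py <<'E'
from h import *
import sys
c=load(sys.argv[1]);z=c["range_z"];v0,v1,u0,u1=map(int,sys.argv[2:6])
px=[]
for v in range(v0,v1):
    u=u0+(v-v0)*(u1-u0)/(v1-v0);w=np.arange(int(u)-6,int(u)+8);zz=z[v,w];bg=np.polyval(np.polyfit(w[[0,1,2,-3,-2,-1]],zz[[0,1,2,-3,-2,-1]],1),w)
    k=(zz<bg-.018)&(zz>0.3)
    if 1<=k.sum()<=5: px.append((w[k].mean(),v,int(k.sum())))
px=np.array(px);print(px[:,[1,0,2]].round(1).tolist())
m,b=np.polyfit(px[:,1],px[:,0],1);r=px[:,0]-m*px[:,1]-b;k=abs(r)<1;m,b=np.polyfit(px[k,1],px[k,0],1);print("slope",m.round(3),"u at",v0,(m*v0+b).round(1),v1,(m*v1+b).round(1))
E
python3 rodpx.py scene9.npz 184 208 309 321; python3 rodpx.py scene5.npz 175 201 312 324;python3 rodpx.py scene8.npz 184 206 312 322
python3 - <<'E'
from h import *
c=load("scene9.npz")
for T in((.5141,-.1747,.2515),(.5211,-.1764,.1951)):
  for th in(16,19,22,25,28):
    fw=np.array([.9636,-.267,0]);d=np.array([0,0,-1])*np.cos(np.radians(th))+fw*np.sin(np.radians(th));a,b=proj(c,np.array([T+.05*d,T+.1*d]));print(th,((b-a)[0]/(b-a)[1]).round(3))
E
```

```text
[[197.0, 315.5, 4.0], [198.0, 316.0, 3.0], [199.0, 317.0, 3.0], [200.0, 317.0, 3.0], [201.0, 318.0, 3.0], [202.0, 318.0, 3.0], [203.0, 319.0, 3.0], [204.0, 319.0, 3.0], [205.0, 320.0, 3.0], [206.0, 320.0, 3.0], [207.0, 321.0, 3.0]]
slope 0.523 u at 184 308.8 208 321.4
[[175.0, 311.0, 4.0], [176.0, 313.0, 3.0], [177.0, 313.0, 3.0], [178.0, 313.5, 4.0], [179.0, 314.0, 3.0], [183.0, 317.0, 5.0], [186.0, 317.0, 3.0], [187.0, 318.0, 3.0], [188.0, 318.0, 3.0], [189.0, 319.0, 3.0], [190.0, 319.0, 3.0], [191.0, 320.0, 3.0], [192.0, 320.0, 3.0], [193.0, 321.0, 3.0], [194.0, 321.0, 3.0], [195.0, 322.0, 3.0], [196.0, 322.0, 3.0], [197.0, 321.5, 2.0], [198.0, 323.0, 3.0], [199.0, 323.0, 3.0], [200.0, 324.0, 3.0]]
slope 0.462 u at 175 312.3 201 324.3
[[189.0, 313.0, 5.0], [190.0, 314.0, 3.0], [191.0, 314.0, 3.0], [192.0, 315.0, 3.0], [193.0, 315.0, 3.0], [194.0, 316.0, 3.0], [195.0, 316.0, 3.0], [196.0, 317.0, 3.0], [197.0, 317.0, 3.0], [198.0, 318.0, 3.0], [199.0, 318.0, 3.0], [200.0, 319.0, 3.0], [201.0, 319.0, 3.0], [202.0, 320.0, 3.0], [203.0, 320.0, 3.0], [204.0, 321.0, 3.0], [205.0, 321.0, 3.0]]
slope 0.5 u at 184 310.7 206 321.7
16 0.316
19 0.387
22 0.464
25 0.546
28 0.634
16 0.325
19 0.401
22 0.481
25 0.568
28 0.662
```

>>> jog_arm:
  targets:
    - [1,[0,0.2,0.0],0]
    - [1,[0,0.4,0.05],0]
    - [1,[0,0.6,0.1],0]
    - [1,[0,0.8,0.17],0]
    - [1,[0,1.0,0.25],0]
    - [1,[0,1.2,0.34],0]
    - [1,[0,1.2,0.34],0]

```text
time_s: 15.3
ee_pos: [0.5244, -0.1773, 0.183]
eef_rot: [-1.571, 0.0, -1.838]
force: [2.4, -1.0, -1.2]
grip_width: 0.0199
```

```bash
python3 g.py;python3 look.py scene10 | sed -n 8,17p; python3 rodpx.py scene10.npz 196 208 312 320|tail -1
```

```text
t 15.3 p [ 0.5244 -0.1773  0.183 ] rot [-1.5713e+00  1.0000e-04 -1.8380e+00] F [ 2.4 -1.  -1.2] M [-0.07 -0.43  0.01] w 0.0199
207 [ 17  14   8   2  16  47  52  96 163 203 191 189 189 187 189 183 181 184]
208 [ 10   9  10  43 126 206  42  54 113 204 195 172 191 190 185 188 186 184]
209 [  3  32 128 215 206 196 117  42  83 146 164 145 139 149 182 186 184 185]
210 [ 32 114 208 194 194 199 199  36  53 100 108  58  71 135 147 171 186 185]
211 [211 198 196 188 185 198 201  90  51  82 115  76  75 104 149 174 188 187]
212 [192 188 188 184 187 195 190  50 100  56  96  78  47 112 151 175 188 186]
213 [188 188 187 186 192 187  49  46  53  59  70  69  95 150 148 153 187 188]
214 [189 192 190 197 198 196  65  68 163 126 101 140 151 133 125 195 185 184]
215 [196 198 198 181  55  61  74  72 114 111 109  90  75 131 195 189 186 183]
216 [ 53  59  55  69  72 100 208 200 148  60  64 134 200 192 184 183 184 185]
slope 0.554 u at 196 314.4 208 321.0
```

>>> jog_arm:
  targets:
    - [1,[0,0,0],0]
    - [1,[0,0.18,0.08],0]
    - [1,[0,0.36,0.17],0]
    - [1,[0,0.36,0.17],0]
  grip_force: 30

```text
time_s: 15.75
ee_pos: [0.526, -0.1777, 0.1795]
eef_rot: [-1.571, 0.0, -1.838]
force: [0.6, 0.3, -1.2]
grip_width: 0.0201
```

>>> jog_arm:
  targets:
    - [1,[0,0.09,0.04],0]
    - [1,[0,0.18,0.08],0]
    - [1,[0,0.18,0.08],0]

```text
time_s: 16.05
ee_pos: [0.5268, -0.178, 0.1779]
eef_rot: [-1.571, 0.0, -1.838]
force: [0.3, -0.7, -0.7]
grip_width: 0.0199
```

```bash
python3 g.py
```

```text
t 16.05 p [ 0.5268 -0.178   0.1779] rot [-1.571  0.    -1.838] F [ 0.3 -0.7 -0.7] M [ 0.05 -0.08  0.01] w 0.0199
```

No contact yet at about 46 mm. I'll go on gently.

>>> jog_arm:
  targets:
    - [1,[0,0.09,0.04],0]
    - [1,[0,0.18,0.08],0]
    - [1,[0,0.18,0.08],0]

```text
time_s: 16.35
ee_pos: [0.5276, -0.1782, 0.1761]
eef_rot: [-1.571, 0.0, -1.838]
force: [-0.4, -2.0, -0.8]
grip_width: 0.0201
```

>>> jog_arm:
  targets:
    - [1,[0,0.09,0.04],0]
    - [1,[0,0.18,0.08],0]
    - [1,[0,0.18,0.08],0]

```text
time_s: 16.65
ee_pos: [0.5283, -0.1784, 0.1748]
eef_rot: [-1.571, -0.0, -1.838]
force: [-2.9, 0.9, 4.6]
grip_width: 0.0197
```

>>> jog_arm:
  targets:
    - [1,[0,0.09,0.04],0]
    - [1,[0,0.18,0.08],0]
    - [1,[0,0.18,0.08],0]

```text
time_s: 16.95
ee_pos: [0.5289, -0.1786, 0.1732]
eef_rot: [-1.571, -0.0, -1.838]
force: [-5.1, 0.8, 6.9]
grip_width: 0.0196
```

>>> jog_arm:
  targets:
    - [1,[0,0.07,0.03],0]
    - [1,[0,0.14,0.06],0]
    - [1,[0,0.14,0.06],0]

```text
time_s: 17.25
ee_pos: [0.5294, -0.1787, 0.172]
eef_rot: [-1.572, -0.0, -1.838]
force: [-7.3, 1.3, 11.0]
grip_width: 0.0202
```

>>> jog_arm:
  targets:
    - [1,[0,0.05,0.02],0]
    - [1,[0,0.09,0.04],0]
    - [1,[0,0.09,0.04],0]

```text
time_s: 17.55
ee_pos: [0.5298, -0.1788, 0.1714]
eef_rot: [-1.571, -0.0, -1.838]
force: [-8.0, 1.9, 12.8]
grip_width: 0.0197
```

```bash
cat > tray.py <<'E'
from h import *
from station import optics
import sys
a=-.268;R=np.array([[np.cos(a),-np.sin(a)],[np.sin(a),np.cos(a)]])
for n in("scene","top"):
    c=optics.camera(n);np.savez(f"{n}_{sys.argv[1]}.npz",**c);P=cloud(c);L=(P[...,:2]-[.5928,-.1683])@R*1e3;z=P[...,2]*1e3;g=c["img"].max(2)
    for nm,lo,hi in(("pull",5,40),("knob",-70,-35)):
        m=(L[...,0]>-200)&(L[...,0]<-90)&(L[...,1]>lo)&(L[...,1]<hi)&(z>28)&(z<60)&(g<85)
        if m.sum()>5: print(n,nm,m.sum(),L[m].mean(0).round(1),np.percentile(L[m][:,0],[3,97]).round(1).tolist())
E
python3 g.py; python3 tray.py a
```

```text
t 17.55 p [ 0.5298 -0.1788  0.1714] rot [-1.5710e+00 -2.0000e-04 -1.8379e+00] F [-8.   1.9 12.8] M [ 0.57  1.87 -0.  ] w 0.0197
scene pull 160 [-106.4   19.1] [-123.4, -90.1]
scene knob 119 [-132.6  -53.3] [-146.9, -92.9]
```

>>> jog_arm:
  targets:
    - [1,[0,0.05,0.02],0]
    - [1,[0,0.09,0.04],0]
    - [1,[0,0.09,0.04],0]

```text
time_s: 17.95
ee_pos: [0.5304, -0.179, 0.1708]
eef_rot: [-1.57, -0.0, -1.838]
force: [-7.5, 2.0, 15.2]
grip_width: 0.02
```

```bash
python3 g.py; python3 tray.py b; python3 rodpx.py scene_b.npz 199 208 313 319|tail -1;python3 - <<'E'
from h import *
for n in("scene10","scene_b"):
    c=load(n+".npz");hsv=cv2.cvtColor(c["img"],cv2.COLOR_RGB2HSV);m=cv2.inRange(hsv,(3,150,90),(18,255,255));m[:,:290]=0;m[:,345:]=0;m[200:]=0
    v,u=np.nonzero(m);print(n,len(u),u.mean(),v.mean(),u.max(),v.max())
E
```

```text
t 17.95 p [ 0.5304 -0.179   0.1708] rot [-1.5704e+00 -3.0000e-04 -1.8380e+00] F [-7.5  2.  15.2] M [0.55 1.84 0.07] w 0.02
scene pull 159 [-106.8   19.3] [-123.5, -90.4]
scene knob 118 [-133.   -53.5] [-147.1, -94.6]
slope 0.5 u at 199 316.2 208 320.7
scene10 83 309.95180722891564 186.0722891566265 317 197
scene_b 75 312.1066666666667 188.56 320 199
```

>>> jog_arm:
  targets:
    - [1,[0,0,0],0]
    - [1,[0,0,0],0]
    - [1,[0,0.05,0.02],0]
    - [1,[0,0.09,0.04],0]
    - [1,[0,0.09,0.04],0]
  grip_force: 60

```text
time_s: 18.55
ee_pos: [0.5309, -0.1792, 0.1693]
eef_rot: [-1.57, -0.0, -1.838]
force: [-3.2, 0.1, 8.3]
grip_width: 0.0199
```

```bash
python3 g.py; python3 tray.py c
python3 - <<'E'
from h import *
for n in("scene9","scene10","scene_a","scene_b","scene_c"):
    c=load(n+".npz");im=c["img"].astype(np.float32)
    if n=="scene9": T=load("scene9.npz")["img"]
    # collar: dark pixels just above the rod, and orange extents
    hsv=cv2.cvtColor(c["img"],cv2.COLOR_RGB2HSV);m=cv2.inRange(hsv,(3,150,90),(18,255,255));m[:,:296]=0;m[:,345:]=0;m[202:]=0
    n_,lab,st,ce=cv2.connectedComponentsWithStats(m);i=1+np.argmax(st[1:,4]);print(n,st[i].tolist(),ce[i].round(2))
E
```

```text
t 18.55 p [ 0.5309 -0.1792  0.1693] rot [-1.5702e+00 -3.0000e-04 -1.8380e+00] F [-3.2  0.1  8.3] M [ 0.14  0.91 -0.03] w 0.0199
scene pull 212 [-126.7   19.6] [-150.0, -95.1]
scene knob 115 [-133.6  -53.4] [-147.0, -102.2]
scene9 [308, 180, 9, 14, 59] [312.2  187.46]
scene10 [310, 184, 8, 14, 60] [313.7  191.67]
scene_a [312, 188, 8, 14, 54] [315.96 195.61]
scene_b [312, 188, 9, 14, 56] [316.12 195.73]
scene_c [312, 189, 9, 13, 55] [316.31 196.55]
```

The latch tripped: the tray's front moved from -123 to -150 mm and the force dropped. I'll withdraw along the hole's axis.

>>> jog_arm:
  targets:
    - [1,[0,-0.5,-0.23],0]
    - [1,[0,-1.3,-0.6],0]
    - [1,[0,-2.2,-1.03],0]
    - [1,[0,-3.2,-1.5],0]
    - [1,[0,-4.2,-1.95],0]
    - [1,[0,-5.2,-2.42],0]
    - [1,[0,-6.2,-2.9],0]
    - [1,[0,-7.2,-3.35],0]
    - [1,[0,-9,-4.2],0]
    - [1,[0,-9,-4.2],0]
  grip_force: 40

```text
time_s: 19.65
ee_pos: [0.4903, -0.168, 0.2609]
eef_rot: [-1.568, -0.0, -1.838]
force: [0.3, -0.1, -1.0]
grip_width: 0.0199
```

```bash
python3 g.py .5615,-.2829,.27,-1.84 .5615,-.2829,.236,-1.84; python3 tray.py d; python3 rodpx.py scene_d.npz 166 196 307 324
```

```text
t 19.65 p [ 0.4903 -0.168   0.2609] rot [-1.5676e+00 -5.0000e-04 -1.8380e+00] F [ 0.3 -0.1 -1. ] M [0.08 0.02 0.02] w 0.0199
.5615,-.2829,.27,-1.84 -> [ 9.2  -0.87  9.9 ] turn [-0.003  0.002  0.   ]
.5615,-.2829,.236,-1.84 -> [9.2  2.53 9.89] turn [-0.003  0.002  0.   ]
scene pull 174 [-131.4   18.7] [-150.5, -93.5]
scene knob 113 [-134.3  -53.5] [-147.1, -101.7]
[[166.0, 306.5, 4.0], [167.0, 306.5, 4.0], [168.0, 308.0, 3.0], [169.0, 309.5, 2.0], [170.0, 309.5, 2.0], [180.0, 314.5, 2.0], [181.0, 316.0, 3.0], [182.0, 317.6, 5.0]]
slope 0.663 u at 166 306.6 196 326.5
```

>>> jog_arm:
  targets:
    - [1,[0,-1,0],0]
    - [1,[3,-1,3.3],0]
    - [1,[6,-1,6.6],0]
    - [1,[9.2,-1,9.9],0]
    - [1,[9.2,0.5,9.9],0]
    - [1,[9.2,1.8,9.9],0]
    - [1,[9.2,1.8,9.9],0]
    - [1,[9.2,1.8,9.9],0]

```text
time_s: 20.55
ee_pos: [0.5615, -0.2822, 0.241]
eef_rot: [-1.571, 0.0, -1.837]
force: [-0.1, 0.2, -0.4]
grip_width: 0.0199
```

```bash
python3 g.py
python3 - <<'E'
from h import *
from station import optics
s=optics.camera("scene");np.savez("scene11.npz",**s);c=s
g=cv2.cvtColor(c["img"],cv2.COLOR_RGB2GRAY)
for v in range(204,234): print(v,g[v,358:388].astype(int))
crop(s["img"],335,400,175,240,9,"pics/p7.png")
E
```

```text
t 20.55 p [ 0.5615 -0.2822  0.241 ] rot [-1.5709e+00  1.0000e-04 -1.8373e+00] F [-0.1  0.2 -0.4] M [ 0.03  0.1  -0.05] w 0.0199
204 [185 230 224 219 217 218 226 221  40  53 116 190  80  74  82  80  85  84
  84  82  82  82  83  84  82  83  80  81  82  83]
205 [217 219 213 211 207 213 215 219 129  43  90 188 231  70  75  80  82  83
  82  78  84  82  80  83  85  81  81  84  82  82]
206 [210 211 210 208 207 204 208 219 221  40  48 118 230 155  69  77  84  83
  84  81  83  84  79  84  79  80  83  84  81  84]
207 [207 206 206 204 206 205 206 209 213 124  46  92 189 229  87  71  81  82
  82  82  81  78  83  78  82  79  83  83  85  80]
208 [208 208 209 207 205 204 205 210 209 124  40  60 131 241 235  70  81  80
  83  82  81  80  81  83  85  84  82  80  83  81]
209 [206 209 209 209 206 205 210 217 225 217  39  58  91 127 104  72  83  84
  86  80  84  82  84  83  80  80  86  82  82  81]
210 [211 210 211 216 213 207 193 133 119 124  78  55  75 120 125 117  81  81
  82  84  78  80  84  83  80  83  83  81  81  81]
211 [213 197 138 116 116 106 110 117 122 121 115  52  64 102  81  33  64  80
  82  
[... 1657 characters left out ...]
6
 68 64 47 84 84 81]
227 [10 41 26 20 22 18 14 18 18 15 16 19 19 38 98 85 17 21 30 38 60 66 70 65
 66 68 66 66 83 85]
228 [13 61 39 16 25 26 24 25 24 27 33 74 63 58 91 84 12 15 25 36 61 70 65 68
 65 67 70 66 64 83]
229 [25 60 39  6 37 40 65 79 75 73 70 68 63 44 91 81 19 25 23 40 63 68 66 69
 66 66 68 69 68 68]
230 [26 54 25 11 43 39 29 63 70 70 69 68 67 71 65 53 42 50 51 72 71 68 68 69
 71 67 70 64 44 39]
231 [22 56 13 12 46 55  8 25 62 73 69 68 68 70 66 70 69 69 68 66 68 71 68 72
 72 70 47 31 27 41]
232 [33 53 25 29 57 57 45 34 16 45 71 72 68 65 70 67 69 67 66 72 72 69 70 66
 43 24 28 26 25 39]
233 [46 52 48 48 53 44 54 52 33 21 52 70 67 66 67 68 68 72 70 66 71 68 46 19
 26 28 21 27 20 30]
```

View pics/p7.png

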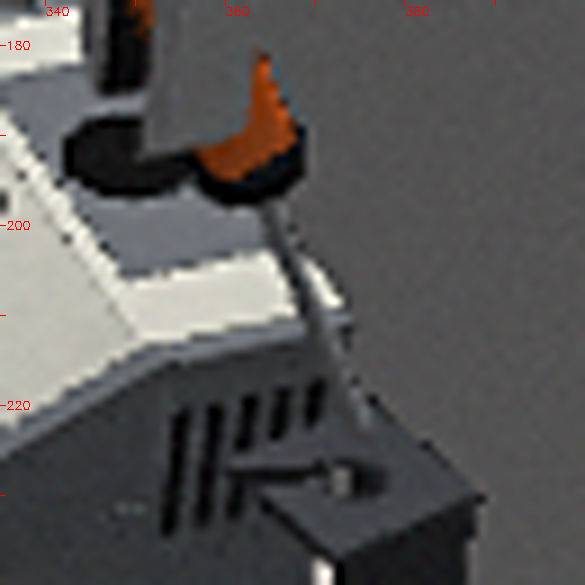

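View 11: the tip is at about (375,222) and the stand hole at (374.8,228.2), so the tip is about 17 mm above its centre. I'll lower it in.

>>> jog_arm:
  targets:
    - [1,[0,0.5,0.1],0]
    - [1,[0,1.0,0.2],0]
    - [1,[0,1.5,0.2],0]
    - [1,[0,2.0,0.2],0]
    - [1,[0,2.4,0.2],0]
    - [1,[0,2.7,0.2],0]
    - [1,[0,2.7,0.2],0]
  grip_force: 15

```text
time_s: 21.3
ee_pos: [0.5634, -0.2834, 0.2131]
eef_rot: [-1.571, 0.0, -1.838]
force: [-0.3, 0.6, -0.9]
grip_width: 0.0199
```

```bash
python3 g.py
python3 - <<'E'
from h import *
from station import optics
s=optics.camera("scene");np.savez("scene12.npz",**s);c=s
g=cv2.cvtColor(c["img"],cv2.COLOR_RGB2GRAY)
for v in range(216,233): print(v,g[v,362:384].astype(int))
E
```

```text
t 21.3 p [ 0.5634 -0.2834  0.2131] rot [-1.5714e+00  2.0000e-04 -1.8380e+00] F [-0.3  0.6 -0.9] M [ 0.   -0.02  0.02] w 0.0199
216 [ 58  55  56  55  61  70 103  88  49  56  53  42  93  85  82  83  85  86
  82  86  81  83]
217 [56 55 58 58 53 68 77 68 12 41 51 41 92 86 84 84 83 79 84 85 81 84]
218 [ 52  42  55  36  23  66  73 102  26  43  49  24  88  86  84  84  84  85
  82  85  85  86]
219 [ 2 19 59 36  5 41 70 83 55 53 55 90 87 80 20 88 88 87 85 82 82 86]
220 [  0  27  61  22   5  47  62  77 110  50  55  88  65  67  68  47  86  84
  86  86  86  84]
221 [ 1 37 58 14 11 43 57 71 98 93 66 68 66 64 68 65 48 86 87 84 85 84]
222 [ 13  47  55  13  16  56  56  62  79 118  65  65  65  67  68  70  67  72
  88  84  84  83]
223 [  3  50  54   7  38  71  69  57  65 103  99  61  65  69  66  65  64  65
  68  88  82  86]
224 [14 53 66 75 71 75 66 59 61 82 90 65 67 69 62 72 66 70 66 60 30 87]
225 [ 58  71  73  68  70  68  73  69  59  67 106  59  59  65  66  71  69  69
  73  70  64  48]
226 [74 71 72 70 67 67 74 66 64 69 90 81 23 46 54 61 71 69 69 67 71 65]
227 [ 74  72  69  71  71  71  65  16  34  62  71 112  16  22  27  44  60  67
  69  66  67  69]
228 [23 21 21 22 16 20 19 16 24 58 70 99 72 22 24 33 58 72 68 67 66 72]
229 [30 20 39 72 31 77 77 69 70 65 63 73 63 22 23 40 69 68 67 70 68 68]
230 [45 42 26 62 75 72 71 70 70 71 67 69 84 48 50 72 70 70 70 70 71 71]
231 [48 53 13 25 61 76 74 68 68 66 70 70 68 74 69 73 63 69 70 70 71 71]
232 [59 56 47 34 22 47 73 73 71 71 69 66 67 66 69 73 72 70 73 67 49 17]
```

The rod enters the stand hole at rows 227–229 and the force is near zero. I'll swing the tool upright with a light grip.

>>> jog_arm:
  targets:
    - [1,[0,-0.25,0.7],0]
    - [1,[0,-0.5,1.4],0]
    - [1,[0,-0.7,2.1],0]
    - [1,[0,-0.85,2.8],0]
    - [1,[0,-0.95,3.5],0]
    - [1,[0,-1.0,4.2],0]
    - [1,[0,-1.0,4.9],0]
    - [1,[0,-1.0,5.6],0]
    - [1,[0,-1.0,6.2],0]
    - [1,[0,-1.0,6.5],0]
  grip_force: 5

```text
time_s: 22.35
ee_pos: [0.6267, -0.3007, 0.2233]
eef_rot: [-1.571, 0.0, -1.838]
force: [-1.2, 0.2, -1.1]
grip_width: 0.0196
```

```bash
python3 g.py .6217,-.2994,.17,-1.84
python3 - <<'E'
from h import *
from station import optics
s=optics.camera("scene");np.savez("scene13.npz",**s);c=s
g=cv2.cvtColor(c["img"],cv2.COLOR_RGB2GRAY)
for v in range(198,232,2): print(v,g[v,366:390].astype(int))
E
```

```text
t 22.35 p [ 0.6267 -0.3007  0.2233] rot [-1.5709e+00  1.0000e-04 -1.8379e+00] F [-1.2  0.2 -1.1] M [0.01 0.29 0.02] w 0.0196
.6217,-.2994,.17,-1.84 -> [ 0.01  5.33 -0.51] turn [ 0.     0.002 -0.   ]
198 [74 80 83 84 87 84 84 88 89  0  6  9 23 55 70 67 43 26 20  7  0 21 96 86]
200 [233  71  76  85  84  83  86  86  91  93   7   0   2  11   6   7   4  12
   9   3  29  95  94  84]
202 [208 220  85  70  83  84  85  85  85  83  91  97  97  49  35  14   8  26
  99  96  87  88  83  84]
204 [217 216 227 227  75  74  83  85  85  87  87  80  16  64  64  32  92  88
  84  84  81  85  87  84]
206 [214 213 212 218 215 153  73  84  84  86  88  84  40  64  68  93  85  85
  88  84  86  85  87  85]
208 [212 212 219 223 228 237 237  73  84  85  88  86  61  62  46  88  88  86
  81  87  85  83  84  84]
210 [124 120 103 122 125 123 125 121  83  87  84  33  63  69  92  85  86  87
  86  86  84  87  89  83]
212 [49 97 77 55 48 46 46 55 92 87 83 58 64 67 87 86 84 87 86 82 87 86 86 87]
214 [55 52 57 56 55 55 57 57 91 89 86 63 61 43 88 85 86 86 84 82 84 84 84 85]
216 [56 58 59 57 55 57 55 42 92 83 34 65 68 89 85 82 85 82 86 86 86 82 86 82]
218 [16 32 60  9  9 46 52 31 89 84 61 64 70 88 86 85 84 80 87 82 88 85 88 85]
220 [13 53 46  4 22 62 59 90 63 58 65 68 60 91 84 88 83 83 85 86 85 84 84 87]
222 [17 63 42 46 82 71 75 69 67 59 65 77 72 68 87 89 88 87 82 86 87 83 85 84]
224 [29 29 26 25 31 26 23 28 70 62 70 79 65 69 68 61 26 87 87 83 83 86 84 86]
226 [27 25 25 28 26 27 24 28 40 65 76 75 69 72 67 70 70 69 49 87 86 85 82 85]
228 [28 33 26 30 29 65 97 88 50 69 77 39 58 69 72 67 68 70 72 68 71 86 89 86]
230 [26 28 25 24 27 25 19 18 38 41 56 74 69 70 68 70 75 73 72 67 48 40 30 89]
```

The tool is upright again (rod slope as before). I'll centre it and lower it.

>>> jog_arm:
  targets:
    - [1,[0,0.5,-0.4],0]
    - [1,[0,1.5,-0.45],0]
    - [1,[0,2.5,-0.45],0]
    - [1,[0,3.5,-0.45],0]
    - [1,[0,4.5,-0.45],0]
    - [1,[0,5.5,-0.45],0]
    - [1,[0,6.3,-0.45],0]
    - [1,[0,7,-0.45],0]
    - [1,[0,7,-0.45],0]

```text
time_s: 23.3
ee_pos: [0.6215, -0.2992, 0.1523]
eef_rot: [-1.572, 0.0, -1.838]
force: [-0.4, 0.4, -1.3]
grip_width: 0.0199
```

>>> jog_arm:
  targets:
    - [1,[0,0.2,0],0]
    - [1,[0,0.4,0],0]
    - [1,[0,0.4,0],0]

```text
time_s: 23.6
ee_pos: [0.6218, -0.2994, 0.1495]
eef_rot: [-1.571, -0.0, -1.838]
force: [0.4, 0.0, -0.6]
grip_width: 0.0199
```

```bash
python3 g.py
cat > st.py <<'E'
from h import *
from station import optics
import sys
s=optics.camera("scene");np.savez(sys.argv[1]+".npz",**s)
g=cv2.cvtColor(s["img"],cv2.COLOR_RGB2GRAY)
for v in range(214,234): print(v,g[v,364:392].astype(int))
E
python3 st.py scene14
```

```text
t 23.6 p [ 0.6218 -0.2994  0.1495] rot [-1.5708 -0.     -1.838 ] F [ 0.4  0.  -0.6] M [0.1  0.   0.01] w 0.0199
214 [51 51 47 49 56 89 61 39 20 66 63 63 84 82 79 90 87 89 86 89 91 89 90 89
 91 88 88 87]
215 [50 53 52 48 54 76 64 20 35 65 63 73 85 84 82 91 89 90 88 86 89 93 91 89
 86 87 87 87]
216 [48 49 49 46 49 61 57 16 49 62 61 70 86 82 82 90 91 91 90 91 92 87 59 94
 91 89 85 89]
217 [52 50 49 51 60 55 60 16 49 59 66 74 81 80 86 93 87 89 90 90 89 86 38 92
 91 90 89 91]
218 [48 34 10 34 59 32 56 15 62 57 65 84 83 83 89 89 87 91 89 91 93 91 90 91
 88 88 89 85]
219 [54 37  6 44 59 46 62 34 61 60 68 75 81 82 95 87 91 91 88 94 88 89 90 89
 91 87 87 89]
220 [52 22 17 50 51 44 60 59 60 63 68 86 84 79 92 93 90 90 93 87 53 35 92 86
 88 87 91 89]
221 [52 14 10 53 60 43 67 60 58 63 70 87 83 87 95 93 82 91 88 88 92 93 90 88
 87 90 91 88]
222 [51 11 18 65 41 50 66 61 59 59 70 85 69 71 64 54 64 91 93 88 92 90 87 87
 92 88 90 87]
223 [54  3 19 26 21 31 59 60 61 68 64 63 62 64 63 60 68 94 88 95 90 91 89 88
 86 90 89 91]
224 [38 32 26 25  7 13 48 63 65 65 65 59 65 63 65 64 68 65 32 93 90 89 91 91
 91 89 89 92]
225 [29 33 28 30  9  3 21 68 65 66 64 61 67 69 61 65 50 80 68 54 91 93 87 85
 90 90 85 87]
226 [28 27 32 28 11  3  8 39 69 73 70 72 69 65 44 25 25 74 69 66 50 93 90 90
 87 88 88 90]
227 [31 32 28 25 17 10  8  5 26 47 25 26  8  3  2 17 64 81 74 73 69 71 86 93
 86 89 89 90]
228 [30 25 29 33 29  6  7  9  8  2  7  5  8  7  6 24 80 77 70 72 75 73 72 92
 89 89 88 86]
229 [29 31 29 31 26 24 18  8  6 11 10 12  9  7  9 32 82 76 75 76 74 73 72 72
 93 91 90 91]
230 [26 30 31 29 31 28 31 23 17  9  7  7 16 17 26 25 21 29 81 77 74 74 51 45
 29 92 90 88]
231 [16 27 27 30 28 29 27 31 33 30 32 31 31 29 32 23 29 34 81 75 48 35 28 41
 98 89 89 90]
232 [52 41 25 28 31 29 32 26 29 30 30 28 25 33 30 30 40 83 48 23 30 26 25 40
 96 90 86 90]
233 [58 57 38 26 25 26 28 28 27 30 30 31 29 25 30 34 56 25 28 26 26 24 25 31
 98 92 90 88]
```

>>> jog_arm:
  targets:
    - [1,[0,0.15,0],0]
    - [1,[0,0.3,0],0]
    - [1,[0,0.3,0],0]

```text
time_s: 23.95
ee_pos: [0.6222, -0.2995, 0.1475]
eef_rot: [-1.569, -0.0, -1.838]
force: [-0.9, 0.9, 4.5]
grip_width: 0.0199
```

>>> jog_arm:
  targets:
    - [1,[0,0.15,0],0]
    - [1,[0,0.3,0],0]
    - [1,[0,0.3,0],0]

```text
time_s: 24.25
ee_pos: [0.6224, -0.2995, 0.1448]
eef_rot: [-1.568, -0.0, -1.838]
force: [0.5, 0.1, 6.6]
grip_width: 0.0197
```

>>> jog_arm:
  targets:
    - [1,[0,0.1,0],0]
    - [1,[0,0.2,0],0]
    - [1,[0,0.2,0],0]

```text
time_s: 24.55
ee_pos: [0.6225, -0.2995, 0.1429]
eef_rot: [-1.568, -0.0, -1.838]
force: [-0.3, 0.4, 6.8]
grip_width: 0.0202
```

The collar is seated and the pads are slipping at about 7 N. I'll release and rise.

>>> jog_arm:
  targets:
    - [2.6,[0,0,0],0]
    - [4,[0,0,0],0]
    - [5,[0,0,0],0]
    - [5,[0,0,0],0]
    - [5,[0,-1,0],0]
    - [5,[0,-3,0],0]
    - [5,[0,-6,0],0]
    - [5,[0,-9,0],0]
    - [5,[0,-12,0],0]
    - [5,[0,-14,0],0]

```text
time_s: 25.55
ee_pos: [0.622, -0.2994, 0.285]
eef_rot: [-1.568, -0.001, -1.838]
force: [-0.1, 0.5, 0.3]
grip_width: 0.0498
```

```bash
cat > chk.py <<'E'
from h import *
import sys
c=load(sys.argv[1]);P=cloud(c);z=P[...,2]*1e3
b=(abs(P[...,0]-.62)<.05)&(abs(P[...,1]+.3)<.04)
m=b&(z>170)&(z<195)&(c["img"][...,0]>120)&(c["img"][...,2]<80);r=cv2.minAreaRect((P[m][:,:2]*1e3).astype(np.float32));print("tooltop",m.sum(),P[m].mean(0).round(4),r)
hsv=cv2.cvtColor(c["img"],cv2.COLOR_RGB2HSV);m=(cv2.inRange(hsv,(3,150,60),(18,255,255))>0)&b;v,u=np.nonzero(m);print("orange px",len(u),u.mean().round(2),v.mean().round(2),u.min(),u.max(),v.min(),v.max())
E
python3 tray.py e; python3 chk.py scene_e.npz; python3 chk.py scene2.npz
python3 g.py
```

```text
scene pull 178 [-130.5   18.2] [-150.5, -94.8]
scene knob 140 [-131.1  -53. ] [-147.2, -103.4]
tooltop 47 [ 0.6179 -0.2996  0.1796] ((617.277099609375, -299.0199279785156), (20.230695724487305, 15.39757251739502), 78.8133544921875)
orange px 365 378.25 199.5 369 416 94 227
tooltop 78 [ 0.6169 -0.3003  0.1782] ((618.8214111328125, -298.77679443359375), (19.429481506347656, 19.059267044067383), 11.4089994430542)
orange px 319 376.66 211.73 369 384 196 228
t 25.65 p [ 0.6224 -0.2996  0.2857] rot [-1.5651e+00 -1.3000e-03 -1.8380e+00] F [-0.2  0.2  0.3] M [ 0.04 -0.01  0.05] w 0.0498
```

```bash
python3 g.py .4667,-.1101,.28,-1.839 .4667,-.1101,.12,-1.839 .4667,-.1101,.038,-1.839
python3 - <<'E'
from h import *
P=cloud(load("top2.npz"));m=(P[...,2]>.08)&(P[...,0]>.4)&(P[...,0]<.6)&(P[...,1]>-.07)&(P[...,1]<.1);print("arm y",np.percentile(P[m][:,1],[1,99]),"z",P[m][:,2].max())
E
```

```text
t 25.65 p [ 0.6224 -0.2996  0.2857] rot [-1.5651e+00 -1.3000e-03 -1.8380e+00] F [-0.2  0.2  0.3] M [ 0.04 -0.01  0.05] w 0.0498
.4667,-.1101,.28,-1.839 -> [-14.17   0.43 -20.02] turn [-0.006  0.001  0.001]
.4667,-.1101,.12,-1.839 -> [-14.19  16.43 -20.11] turn [-0.006  0.001  0.001]
.4667,-.1101,.038,-1.839 -> [-14.2   24.63 -20.16] turn [-0.006  0.001  0.001]
arm y [0.0305123  0.05765947] z 0.6370537374350648
```

>>> jog_arm:
  targets:
    - [5,[-4,0,-5],0]
    - [5,[-7,0,-9],0]
    - [5,[-10,0,-14],0]
    - [5,[-14.2,0.5,-20],0]
    - [5,[-14.2,4,-20],0]
    - [5,[-14.2,8,-20],0]
    - [5,[-14.2,12,-20],0]
    - [5,[-14.2,16,-20],0]
    - [5,[-14.2,16,-20],0]
    - [5,[-14.2,16,-20],0]

```text
time_s: 26.65
ee_pos: [0.4664, -0.1096, 0.1221]
eef_rot: [-1.572, 0.0, -1.838]
force: [0.8, -0.6, 1.6]
grip_width: 0.0502
```

```bash
python3 g.py .4667,-.1101,.038,-1.839
```

```text
t 26.65 p [ 0.4664 -0.1096  0.1221] rot [-1.5717  0.     -1.8381] F [ 0.8 -0.6  1.6] M [ 0.06 -0.01  0.  ] w 0.0502
.4667,-.1101,.038,-1.839 -> [0.04 8.41 0.05] turn [ 0.001  0.001 -0.   ]
```

>>> jog_arm:
  targets:
    - [5,[0,2.5,0],0]
    - [5,[0,5,0],0]
    - [5,[0,6.5,0],0]
    - [5,[0,7.5,0],0]
    - [5,[0,8.3,0],0]
    - [5,[0,8.3,0],0]

```text
time_s: 27.25
ee_pos: [0.4667, -0.1097, 0.0388]
eef_rot: [-1.571, 0.0, -1.838]
force: [0.0, -0.4, 0.3]
grip_width: 0.0499
```

>>> jog_arm:
  targets:
    - [1,[0,0,0],0]
    - [1,[0,0,0],0]
    - [1,[0,0,0],0]
    - [1,[0,0,0],0]
    - [1,[0,0,0],0]
    - [1,[0,0,0],0]
  grip_force: 15

```text
time_s: 27.85
ee_pos: [0.4665, -0.1098, 0.0387]
eef_rot: [-1.571, -0.0, -1.838]
force: [-2.1, -2.7, 2.4]
grip_width: 0.0133
```

```bash
python3 g.py
```

```text
t 27.85 p [ 0.4665 -0.1098  0.0387] rot [-1.5706e+00 -3.0000e-04 -1.8380e+00] F [-2.1 -2.7  2.4] M [-0.48  0.23  0.02] w 0.0133
```

>>> jog_arm:
  targets:
    - [1,[0,0,-0.5],0]
    - [1,[0,0,-1.0],0]
    - [1,[0,0,-1.5],0]
    - [1,[0,0,-2.0],0]
    - [1,[0,0,-2.5],0]
    - [1,[0,0,-3.0],0]
    - [1,[0,0,-3.4],0]
    - [1,[0,0,-3.4],0]

```text
time_s: 28.65
ee_pos: [0.4329, -0.1006, 0.0387]
eef_rot: [-1.571, -0.0, -1.838]
force: [-3.2, -4.4, 2.8]
grip_width: 0.0141
```

>>> jog_arm:
  targets:
    - [1,[0,0,-0.1],0]
    - [1,[0,0,-0.2],0]
    - [1,[0,0,-0.3],0]
    - [1,[0,0,-0.3],0]

```text
time_s: 29.05
ee_pos: [0.4306, -0.1, 0.0387]
eef_rot: [-1.57, -0.0, -1.838]
force: [0.7, -6.0, 1.0]
grip_width: 0.0141
```

>>> jog_arm:
  targets:
    - [1,[0,0,-0.1],0]
    - [1,[0,0,-0.2],0]
    - [1,[0,0,-0.2],0]

```text
time_s: 29.35
ee_pos: [0.4301, -0.0999, 0.0389]
eef_rot: [-1.566, -0.0, -1.838]
force: [11.9, -8.4, -8.7]
grip_width: 0.0142
```

The tray is on its stop (about 37.8 mm pulled, 13.7 N). I'll release, rise and park clear.

>>> jog_arm:
  targets:
    - [3,[0,0,0],0]
    - [5,[0,0,0],0]
    - [5,[0,0,0],0]
    - [5,[0,0,0],0]
    - [5,[0,-2,0],0]
    - [5,[0,-5,0],0]
    - [5,[0,-9,0],0]
    - [5,[0,-13,0],0]
    - [5,[0,-17,0],0]
    - [5,[0,-21,0],0]

```text
time_s: 30.35
ee_pos: [0.4284, -0.0991, 0.2503]
eef_rot: [-1.571, 0.0, -1.838]
force: [0.1, -1.1, -0.3]
grip_width: 0.05
```

```bash
python3 g.py .18,-.51,.26,-1.3
```

```text
t 30.35 p [ 0.4284 -0.0991  0.2503] rot [-1.5708e+00  1.0000e-04 -1.8379e+00] F [ 0.1 -1.1 -0.3] M [0.06 0.06 0.02] w 0.05
.18,-.51,.26,-1.3 -> [ 46.19  -0.98 -13.11] turn [ 0.    -0.538 -0.   ]
```

>>> jog_arm:
  targets:
    - [5,[46,-1,-13],-0.54]
    - [5,[46,-1,-13],-0.54]
    - [5,[46,-1,-13],-0.54]
    - [5,[46,-1,-13],-0.54]
    - [5,[46,-1,-13],-0.54]
    - [5,[46,-1,-13],-0.54]
    - [5,[46,-1,-13],-0.54]
    - [5,[46,-1,-13],-0.54]
    - [5,[46,-1,-13],-0.54]
    - [5,[46,-1,-13],-0.54]

```text
time_s: 31.35
ee_pos: [0.1874, -0.4986, 0.2582]
eef_rot: [-1.571, 0.0, -1.298]
force: [0.4, -0.4, -0.7]
grip_width: 0.0501
```

>>> jog_arm:
  targets:
    - [5,[0,0,0],0]
    - [5,[0,0,0],0]
    - [5,[0,0,0],0]
    - [5,[0,0,0],0]

```text
time_s: 31.75
ee_pos: [0.1898, -0.4964, 0.2586]
eef_rot: [-1.571, -0.0, -1.296]
force: [-0.2, 0.2, -0.7]
grip_width: 0.0498
```

```bash
python3 g.py; python3 tray.py f; for f in scene_f scene2 top_f top2; do echo $f; python3 chk.py $f.npz; done
python3 - <<'E'
from h import *
t=load("top_f.npz")["img"];s=load("scene_f.npz")["img"]
im=np.zeros((600,800,3),np.uint8);im[:,:400]=cv2.resize(t[110:310,262:392],(400,600))[:,:,::-1];im[:,400:]=cv2.resize(s[175:340,230:400],(400,600))[:,:,::-1]
cv2.imwrite("pics/p8.png",im)
E
```

```text
t 31.75 p [ 0.1898 -0.4964  0.2586] rot [-1.5707e+00 -3.0000e-04 -1.2965e+00] F [-0.2  0.2 -0.7] M [ 0.02  0.01 -0.  ] w 0.0498
scene pull 125 [-165.4   18.5] [-180.1, -150.6]
scene knob 94 [-134.9  -53.9] [-147.2, -99.4]
top pull 90 [-164.5   22.3] [-183.5, -150.3]
top knob 74 [-133.   -48.4] [-143.2, -121.3]
scene_f
tooltop 72 [ 0.6158 -0.3004  0.1787] ((616.9012451171875, -298.67974853515625), (19.542205810546875, 18.498201370239258), 60.70885467529297)
orange px 330 376.33 212.01 369 384 197 227
scene2
tooltop 78 [ 0.6169 -0.3003  0.1782] ((618.8214111328125, -298.77679443359375), (19.429481506347656, 19.059267044067383), 11.4089994430542)
orange px 319 376.66 211.73 369 384 196 228
top_f
tooltop 67 [ 0.6215 -0.2993  0.1807] ((622.287841796875, -299.67779541015625), (18.573095321655273, 17.934917449951172), 72.98865509033203)
orange px 80 375.64 137.6 370 380 133 147
top2
tooltop 65 [ 0.6222 -0.2995  0.1809] ((622.4337158203125, -299.6765441894531), (16.899635314941406, 18.356151580810547), 21.308862686157227)
orange px 101 374.94 138.13 370 380 132 146
```

View pics/p8.png

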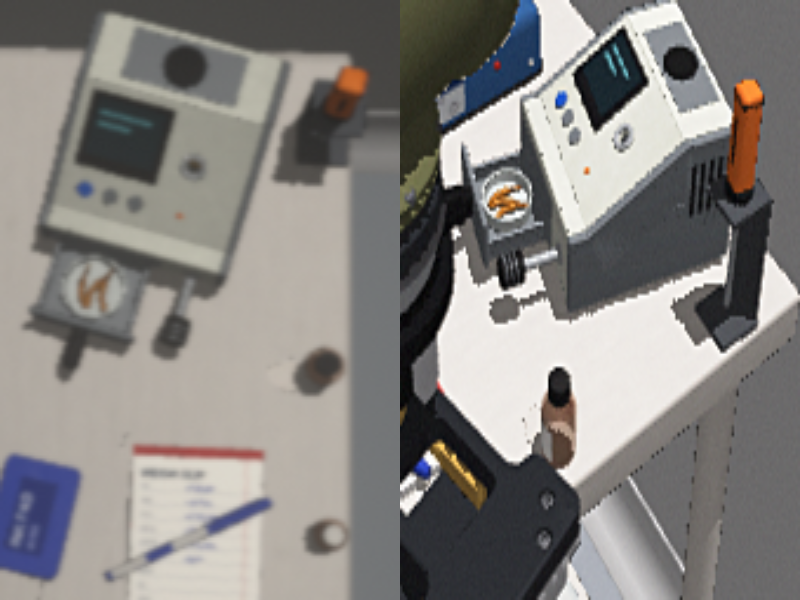

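View 12: the tray is fully out with the dish visible at (95,290) in the top crop. The tool is upright in its stand, the knob is at its middle click, and both vials are where they were. I'll hand in.

```bash
python3 -c "
from station import ctrl
print(ctrl.hand_in())"
```

```text
the job is handed in; nothing more can be done
None
```

The job is done and handed in at about 32 s of the 72 s allowed. The hand-in reports no verdict.

- **Selector rod:** I pulled it 18 mm to its middle click. The final top view has the knob at -133 mm, the same as just after the pull.
- **Release tool:** The hand can only point down, so I turned the tool to 25° in a light grip, using the stand hole as the pivot. I then pushed it through the access hole; the latch tripped at about 17–19 N along the tool. That is above the stated 5–12 N spring; I think bore friction made up the rest.
- **Tool stand:** The tool is upright in its stand again. Its top is within about 1 mm of where it started, and the collar is seated.
- **Tray:** I pulled it 37.8 mm further until it met its stop at about 14 N. The top view shows about 64 mm of travel against the nominal 65 mm. The scene view gave a shorter figure of about 57 mm, but the arm hides the tab's tip there, so I went by the top view and the stop force.
- **Vials:** The final view shows both vials standing as before; I judged this by eye, not by measurement. The arm was parked clear of everything at hand-in.

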